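Hang the dish bracket on the viewing stand and set its lamp rod

TASK

Set up the viewing stand for the sea-urchin dish: press both hooks of the tray bracket into the upper two of the upright's three slots and push it down until it is fully home. Set the small dish with the urchin shell upright inside the bracket's tray, and pull the lamp box's rod out to its middle click position. Never tip the dish, and leave the bowl, the jar and the pan where they are.

Things in the scene. Friction and masses are not known exactly. Their poses are not given: they have to be found in the camera images.
- stand: Viewing stand, fixed; place and yaw vary. Origin on the bench below the middle of the upright's slotted front face; +x points out of that face (away from the robot, over the lamp box), z up. Aluminium channel upright 50 mm wide, 200 mm high, slotted sheet 4 mm thick (x -4 to 0 mm), open behind. Grey lamp box in front: x 5 to 165, y -60 to 60 mm, 45 mm high.
- slot_mid (a point): Centre of the middle of three equal slots in one column on the upright's centre line, on its front face, z = 138 mm; axes as the stand. Slots are 19 mm wide and 26 mm high, lower edges at z = 85, 125 and 165 mm. The bracket's lower tab belongs here, its upper tab in the slot above.
- seat (a point): Point of the stand on the centre line of the upright's front face at z = 100 mm; axes as the stand. The bracket_foot point lies here when the bracket is fully home in the upper two slots.
- bracket_grip (a point): Loose steel bracket, 0.32 kg (varies), standing on the bench as it will hang. Point: centre of its plain upright web, the part to grip, 12 mm thick (y), 45 mm high from the underside, x -60 to +22 mm. Axes: -x to the hooks, +x to the tray, z up. Behind the web a back plate 46 mm wide, 80 mm high, x -66 to -60 mm. Once hung it droops about 0.03 rad.
- hook_low (a point): Centre height of the bracket's lower hook tab, on the back plate's face: 66 mm along -x from bracket_grip, 22 mm above the underside. Tabs 12 mm wide, 18 mm high, 11 mm long, the second 40 mm above: a 6 mm thick neck at the top, a 12 mm lip hanging at its end, 6 mm gap to the back plate. Put in centred in the slots, it goes 16 mm down until the necks rest on the lower edges.
- bracket_foot (a point): Point of the bracket: middle of the back plate's hook-side face at the underside, 66 mm along -x and 22.5 mm below bracket_grip. Axes as the bracket.
- tray_floor (a point): Point of the bracket: centre of the upper face of the floor of its white square tray, 64 mm along +x from bracket_grip and 4 mm above the underside. Tray 90 x 90 mm outside, 82 x 82 mm inside, rim 4 mm higher than its floor.
- dish_center (a point): Centre, half-way up, of the small loose glass dish: straight round wall 60 mm outer diameter, 46 mm high, 0.13 kg (varies), a terracotta-brown urchin shell fixed inside, z up along its axis. Starts upright on the bench.
- rod (a joint): Travel of the lamp rod in m: 0 fully in, 0.018 at the middle click, 0.036 fully out. Three spring clicks; 5 to 8 N takes it from one to the next and released within about 7 mm of a click it snaps into the nearest. Starts at or near fully in. It slides along the stand's -y direction.
- rod_knob (a point): Centre of the black round knob at the rod's end: 24 mm diameter, 18 mm long along the rod, 30 mm above the bench, on the -y side of the stand; knob centre is 49 mm from the box's side when fully in. The rod is 10 mm thick. Axes as the stand.
- bowl: Bystander: green glass bowl, 110 mm across, 50 mm high; origin at the centre of its underside. Not to be moved.
- jar: Bystander: amber jar with a white lid, 72 mm diameter, 85 mm high; origin at the centre of its underside. Not to be moved.
- pan: Bystander: white enamel pan 120 x 200 x 40 mm; origin at the centre of its underside. Not to be moved.
There are look-alikes about, which are no part of the job. What is meant by the part that bears dish_center is not blue or purple, and is the smaller of those in its own colour.

How it is judged:
By the outcome, as a careful person would: the job done as asked, in the order asked, and still so for the second after the job is handed in, with the robot touching nothing.
It also fails if it takes over 72 s, if anything falls off the work surface, if the arm or the gripper's body presses on something with over 40 N, if the wrist force passes 120 N, or if a joint passes its speed limit or range.

ROBOT

A 6-joint arm with a two-finger parallel gripper is mounted at the origin on the work surface. World frame = base frame: x ahead of the robot, y to its left, z up, the work surface at z = 0. Lengths are in m, angles in rad, forces in N, time in s.
With the tool pointing down it reaches from about 0.375 to 0.9 m from the base axis. Payload 3.1 kg.
Tool frame: the origin (TCP) lies at the very end of the fingers, on their centre line; the grasp point (between the pads) lies 19 mm behind it; z points along the fingers, y is the direction in which the jaws open and shut (so a half turn about z gives the same grasp; the last joint's range is limited). The gripper opens to 85 mm and grips with 20 to 120 N. Pads are 22 mm wide; open, the fingers measure 114 mm over their backs; the gripper's body (76 mm by 85 mm) begins 54 mm behind the grasp point. The pads swing forward as they close: fully open they stand 13 mm farther back than shut.
Start: joints at [0.938, 0.527, 1.433, -0, 1.181, -0.178], TCP at [0.275, 0.561, 0.231] pointing down, gripper open.
Joint ranges: [-3.08, 3.08], [-0.75, 2.2], [0.22, 2.44], [-1.43, 4.57], [0, 2.65], [-2.85, 2.85]. Speed limits (rad/s): [2.79, 2.79, 3.14, 3.14, 3.14, 3.14].

INTERFACE

Orientations are given as a unit quaternion [x, y, z, w].
In Python, from station import manip gives the robot as it stands.
- The arm moves only by the tool send_rows, never from a script. Its argument "motion" is a list of rows, each an object with "gripper": the finger opening in mm, from 0 to 85.4; "travel": the shift along the tool's x, y, z in mm, a list of three; "rotation": the turn, a rotation vector about the tool's x, y, z in degrees, a list of three. In form: [{"gripper": gripper, "travel": [x, y, z], "rotation": [ax, ay, az]}, ...]. A call has 1 to 12 rows; each row shifts and turns the commanded pose from where the row before left it, along the tool's axes as they then stand; what a row does not reach is not made up. A row lasts 1/12 s, in which the tool goes at most 41.7 mm and 7.16 degrees, less where a joint would pass 70% of its speed; a pose out of reach is approached as far as the arm can. A call is refused whole if a number of a shift passes 41.7 or a number of a turn 7.16, either way. A call with a gripper value outside its range is refused whole. The fingers move at their own pace and stop on an object; "newtons" is the grip in N (left out, the last holds). Time passes only in rows, so rows that do not move let the fingers close. It gives the time, the measured TCP pose, the force and the opening at its end, in the units of the state.
- manip.sense(): the state, without advancing time (a new reading comes with each control period).
- manip.snapshot(name): name is "scene" or "top" or "wrist"; returns the picture (400x640x3 uint8, red, green, blue); there is no depth.
- manip.calibration(name): a dict with "fx", "fy", "cx", "cy" (pixels), "cam_to_world" (4x4, takes a point from camera to world coordinates). Camera axes: x right, y down, z forward; pixel columns grow to the right and rows downward; lengths in m; the calibration is good to about 2 mm. A picture is of the moment at which its call begins: read the wrist's pose just before it. calibration takes no time and is no camera call; for the wrist camera it gives the pose at the moment of the call.
- manip.sign_off(): hands the job in, once; it reports no verdict.
The state is a dict: "t": time; "q": joint angles; "qd": joint speeds; "tau": joint torques, N m; "tcp_pos": TCP position; "tool_rot": TCP orientation; "force": force on the tool from outside, world axes, zero at the start; "ft_torque": the same for the moment, N m; "finger_gap": opening from 0.0 (shut) to 1.0 (fully open).
Only numpy, scipy, OpenCV 4.12 (cv2) and the standard library are available. Lean on these libraries where they do the work, as an engineer would, in place of code of your own. Each camera call takes 0.05 s, during which the arm holds its last target. There are 200 camera calls.

## Working session

There is one attempt and no reset: what is moved stays moved. The work goes in short steps, Python scripts to look and compute and a tool call to move; the robot and the scene stay as the last step left them, time stands still between calls to the robot, and variables do not carry over. Pictures are saved under pics/ and viewed, about 8 in all and at most 12, crops included, and the job is handed in when it is done.

Besides the shell and the picture viewer there is one more tool, called after "Request:" as name(argument=value, ...) on one line, values as JSON. send_rows: Moves the arm, as the interface text tells. Its arguments: {"type":"object","properties":{"motion":{"type":"array","items":{"type":"object","properties":{"gripper":{"type":"number"},"travel":{"type":"array","items":{"type":"number"}},"rotation":{"type":"array","items":{"type":"number"}}}}},"newtons":{"type":"number"}},"required":["motion"]}

```bash
ls; mkdir -p pics
python3 - <<'E'
from station import manip
import cv2,numpy as np
s=manip.sense();print(s)
for n in("scene","top"):
    im=manip.snapshot(n);cv2.imwrite(f"pics/{n}0.png",im[:,:,::-1])
    c=manip.calibration(n);print(n,c["fx"],c["fy"],c["cx"],c["cy"],np.round(c["cam_to_world"],4).tolist())
a=cv2.imread("pics/scene0.png");b=cv2.imread("pics/top0.png")
E
```

```text
pics
{'t': 0.0, 'q': array([ 9.37477567e-01,  5.28435354e-01,  1.43390874e+00,  1.53130987e-05,
        1.18135558e+00, -1.78484002e-01]), 'qd': array([-5.92345235e-04,  2.56831115e-04,  1.63369255e-03,  1.20832417e-04,
        4.31685150e-04,  4.20573450e-05]), 'tau': array([-8.23235550e-04, -4.42356348e+01, -1.78019428e+01, -3.85500534e-04,
        8.61633540e-03,  1.94209730e-05]), 'tcp_pos': array([0.27410814, 0.56090058, 0.23035047]), 'tool_rot': array([ 2.25464869e-01,  9.74250729e-01, -9.65115093e-04, -4.22480932e-04]), 'force': array([ 0.2534816 , -0.38244703,  0.33260661]), 'ft_torque': array([-0.00571141, -0.0070935 ,  0.01600976]), 'finger_gap': 1.0013453420860596}
scene 442.95466984746787 442.95466984746787 321.1192236889048 206.0336749281399 [[-0.8699, 0.4028, -0.2848, 0.8998], [0.4932, 0.7214, -0.4861, 0.5511], [0.0096, -0.5633, -0.8262, 0.9798], [0.0, 0.0, 0.0, 1.0]]
top 367.1156767057089 367.1156767057089 317.3280390141028 201.42296405446936 [[-0.0197, -0.9855, 0.1685, 0.4345], [-0.9998, 0.0204, 0.0025, 0.0601], [-0.0059, -0.1684, -0.9857, 1.1022], [0.0, 0.0, 0.0, 1.0]]
```

View pics/scene0.png

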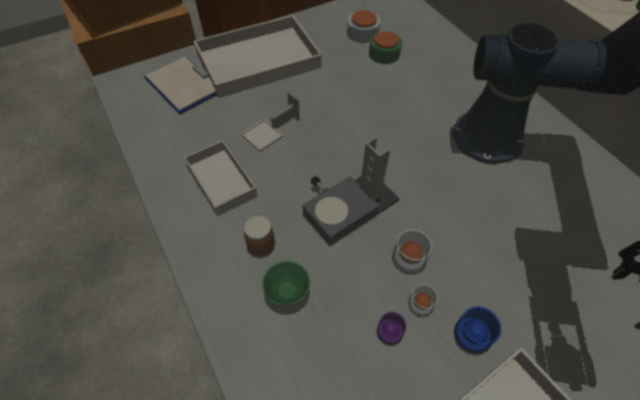

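View pics/top0.png

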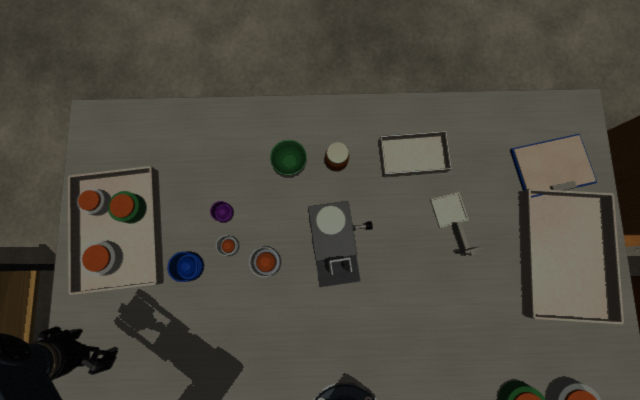

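The scene shows these candidates for the dish: larger clear dish at top (265,262) / scene (412,250), smaller clear dish with urchin at top (228,245) / scene (423,300), purple at (222,212), blue at (186,266), and jars in the left pan at (97,200), (125,207) and (98,258). I choose the smaller clear one at (228,245). The stand is at top (335,245), knob (369,226), bracket (455,222).

Next, a close crop of the dish and the parts.

```bash
cat > h.py <<'E'
from station import manip
import cv2,numpy as np
from scipy.spatial.transform import Rotation as R
def ray(c,u,v,z):
    T=np.array(c["cam_to_world"]);d=T[:3,:3]@[(u-c["cx"])/c["fx"],(v-c["cy"])/c["fy"],1]
    return T[:3,3]+d*(z-T[2,3])/d[2]
def proj(c,p):
    T=np.array(c["cam_to_world"]);q=T[:3,:3].T@(np.array(p)-T[:3,3])
    return np.array([c["fx"]*q[0]/q[2]+c["cx"],c["fy"]*q[1]/q[2]+c["cy"]])
def crop(im,x,y,w,h,k):
    b=cv2.resize(im[y:y+h,x:x+w],None,fx=k,fy=k,interpolation=cv2.INTER_CUBIC)
    return cv2.convertScaleAbs(b,alpha=1.6,beta=10)
E
python3 - <<'E'
from h import *
t=cv2.imread("pics/top0.png");s=cv2.imread("pics/scene0.png")
A=crop(t,290,190,100,100,4);B=crop(t,410,175,80,100,4)
C=crop(s,230,85,170,60,4)[:, :400];
D=crop(s,300,130,100,50,4);
o=np.zeros((600,800,3),np.uint8)
o[:400,:400]=A;o[:400,400:720]=B
o[400:600,:200]=crop(t,205,225,50,50,4)
o[400:600,200:480]=crop(s,235,90,70,50,4)
o[400:600,480:800]=crop(s,360,240,80,50,4)[:, :320]
cv2.imwrite("pics/c1.png",o)
for n in("top",):
  c=manip.calibration(n)
  for nm,u,v,z in[("dish",228,245,.046),("big",265,262,.05),("knob",369,226,.03),("tray",450,210,.004),("bowl",289,158,.03),("jar",337,155,.08)]:print(nm,ray(c,u,v,z).round(3))
E
```

```text
dish [0.494 0.321 0.046]
big [0.444 0.214 0.05 ]
knob [ 0.542 -0.087  0.03 ]
tray [ 0.588 -0.337  0.004]
bowl [0.753 0.146 0.03 ]
jar [0.744 0.003 0.08 ]
```

View pics/c1.png

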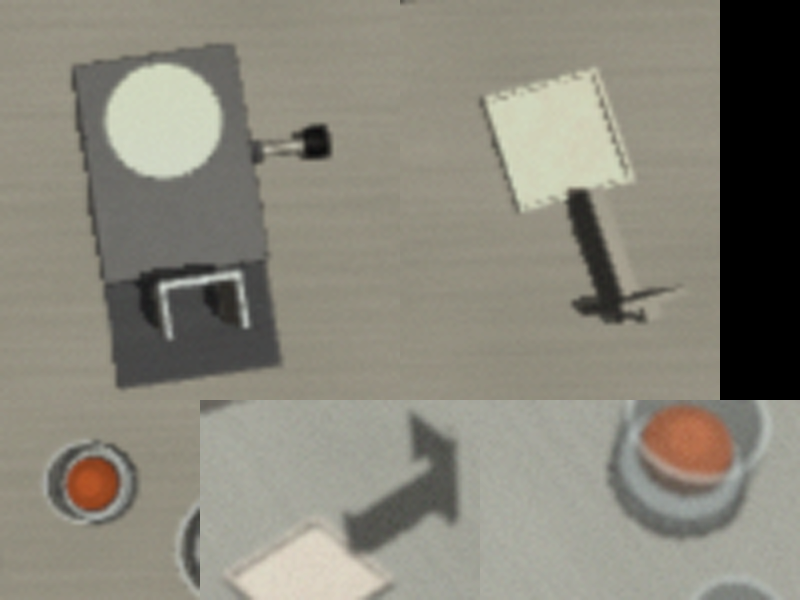

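The close crop confirms the small clear dish with the terracotta shell (crop (92,483), i.e. top (228,246), about 60 mm wide). Box corners, the upright's top edge and tray corners are readable, so I'll fit poses from them.

```bash
cat >> h.py <<'E'
from scipy.optimize import least_squares
def fit(c,pts,x0):
    # pts: list of (u,v,(lx,ly,lz)); solves x,y,yaw on the bench
    def f(p):
        r=[]
        for u,v,l in pts:
            w=R.from_euler("z",p[2]).apply(l)+[p[0],p[1],0]
            r+=list(proj(c,w)-[u,v])
        return np.array(r)
    s=least_squares(f,x0,loss="soft_l1");return s.x,f(s.x)
E
python3 - <<'E'
from h import *
c=manip.calibration("top")
a=lambda x,y:(290+x/4-.4,190+y/4-.4); b=lambda x,y:(410+(x-400)/4-.4,175+y/4-.4)
P=[(*a(75,65),(.165,.06,.045)),(*a(233,43),(.165,-.06,.045)),(*a(268,262),(.005,-.06,.045)),(*a(107,285),(.005,.06,.045)),(*a(160,283),(0,.025,.2)),(*a(241,271),(0,-.025,.2))]
s,r=fit(c,P,[.45,0,0]);print("stand",s.round(4),r.round(1))
# bracket frame: origin under bracket_grip at the bench
t=.064
P=[(*b(484,97),(t+.045,.045,.008)),(*b(597,68),(t+.045,-.045,.008)),(*b(634,181),(t-.045,-.045,.008)),(*b(520,212),(t-.045,.045,.008))]
k,r=fit(c,P,[.5,-.35,0]);print("bracket",k.round(4),r.round(1))
kn=ray(c,*a(318,142),.036);print("knob stand frame",R.from_euler("z",-s[2]).apply(kn-[s[0],s[1],0]).round(4))
print("dish",ray(c,205+92/4-.4,225+83/4-.4,.04).round(4))
T=manip.calibration("wrist");S=manip.sense();M=np.eye(4);M[:3,:3]=R.from_quat(S["tool_rot"]).as_matrix();M[:3,3]=S["tcp_pos"]
print((np.linalg.inv(M)@T["cam_to_world"]).round(3),T["fx"],T["cx"],T["cy"]);print(R.from_quat(S["tool_rot"]).as_matrix().round(3))
E
```

```text
stand [0.446  0.0108 0.1232] [-0.5  0.1  0.7 -0.2  0.7 -0.2 -0.7  0.1 -0.1  0.1  0.   0.1]
bracket [ 0.5268 -0.3481  0.2339] [-0.2 -0.   0.  -0.1  0.2  0.2 -0.1 -0. ]
knob stand frame [ 0.085  -0.1087  0.036 ]
dish [0.4931 0.3237 0.04  ]
[[ 0.001 -0.954 -0.299  0.076]
 [ 1.     0.001 -0.001 -0.001]
 [ 0.001 -0.299  0.954 -0.143]
 [ 0.     0.     0.     1.   ]] 302.1604521918123 321.3727915168649 193.30276108505015
[[-0.898  0.439 -0.001]
 [ 0.439  0.898 -0.002]
 [ 0.    -0.002 -1.   ]]
```

```bash
cat >> h.py <<'E'
import json
from scipy.spatial.transform import Slerp
def plan(goal,yaw,n,g,start=None):
    """rows to a tool-down pose with tool x at angle yaw (deg); prints rows, tool-axes shifts in mm, turns in deg"""
    if start is None:
        s=manip.sense();start=(s["tcp_pos"],R.from_quat(s["tool_rot"]))
    p0,r0=start;r1=R.from_euler("z",yaw,degrees=True)*R.from_euler("x",180,degrees=True)
    sl=Slerp([0,1],R.concatenate([r0,r1]))(np.linspace(0,1,n+1))
    d=(np.array(goal)-p0)/n*1000
    rows=[{"gripper":g,"travel":sl[i].inv().apply(d).round(1).tolist(),"rotation":(sl[i].inv()*sl[i+1]).as_rotvec(degrees=True).round(2).tolist()} for i in range(n)]
    for i in range(0,n,12):print(json.dumps(rows[i:i+12]).replace(" ",""))
    return (np.array(goal),r1)
E
python3 - <<'E'
from h import *
a=plan([.36,.25,.30],84,12,85)
plan([.525,-.3475,.16],13.4,24,85,a)
E
```

```text
[{"gripper":85,"travel":[-17.8,-20.1,-5.8],"rotation":[-0.01,0.0,5.83]},{"gripper":85,"travel":[-19.8,-18.2,-5.8],"rotation":[-0.01,0.0,5.83]},{"gripper":85,"travel":[-21.5,-16.1,-5.8],"rotation":[-0.01,0.0,5.83]},{"gripper":85,"travel":[-23.0,-13.9,-5.8],"rotation":[-0.01,0.0,5.83]},{"gripper":85,"travel":[-24.3,-11.5,-5.8],"rotation":[-0.01,0.0,5.83]},{"gripper":85,"travel":[-25.4,-8.9,-5.8],"rotation":[-0.01,0.0,5.83]},{"gripper":85,"travel":[-26.1,-6.3,-5.8],"rotation":[-0.01,0.0,5.83]},{"gripper":85,"travel":[-26.6,-3.6,-5.8],"rotation":[-0.01,0.0,5.83]},{"gripper":85,"travel":[-26.9,-0.9,-5.8],"rotation":[-0.01,0.0,5.83]},{"gripper":85,"travel":[-26.8,1.8,-5.8],"rotation":[-0.01,0.0,5.83]},{"gripper":85,"travel":[-26.5,4.6,-5.8],"rotation":[-0.01,0.0,5.83]},{"gripper":85,"travel":[-25.9,7.2,-5.8],"rotation":[-0.01,0.0,5.83]}]
[{"gripper":85,"travel":[-24.0,9.4,5.8],"rotation":[-0.0,-0.0,2.94]},{"gripper":85,"travel":[-23.5,10.7,5.8],"rotation":[0.0,-0.0,2.94]},{"gripper":85,"travel":[-22.9,11.9,5.8],"rotation":[0.0,-0.0,2.94]},{"gripper":85,"travel":[-22.3,13.0,5.8],"rotation":
[... 682 characters left out ...]
ion":[-0.0,-0.0,2.94]},{"gripper":85,"travel":[-11.9,22.9,5.8],"rotation":[0.0,-0.0,2.94]},{"gripper":85,"travel":[-10.7,23.5,5.8],"rotation":[-0.0,-0.0,2.94]},{"gripper":85,"travel":[-9.5,24.0,5.8],"rotation":[0.0,-0.0,2.94]},{"gripper":85,"travel":[-8.2,24.5,5.8],"rotation":[0.0,-0.0,2.94]},{"gripper":85,"travel":[-7.0,24.9,5.8],"rotation":[-0.0,-0.0,2.94]},{"gripper":85,"travel":[-5.7,25.2,5.8],"rotation":[-0.0,-0.0,2.94]},{"gripper":85,"travel":[-4.4,25.5,5.8],"rotation":[0.0,-0.0,2.94]},{"gripper":85,"travel":[-3.1,25.6,5.8],"rotation":[-0.0,-0.0,2.94]},{"gripper":85,"travel":[-1.7,25.8,5.8],"rotation":[-0.0,-0.0,2.94]},{"gripper":85,"travel":[-0.4,25.8,5.8],"rotation":[0.0,-0.0,2.94]}]
```

Request:
send_rows(motion=[{"gripper":85,"travel":[-17.8,-20.1,-6],"rotation":[0,0,5.83]},{"gripper":85,"travel":[-19.8,-18.2,-6],"rotation":[0,0,5.83]},{"gripper":85,"travel":[-21.5,-16.1,-6],"rotation":[0,0,5.83]},{"gripper":85,"travel":[-23,-13.9,-6],"rotation":[0,0,5.83]},{"gripper":85,"travel":[-24.3,-11.5,-6],"rotation":[0,0,5.83]},{"gripper":85,"travel":[-25.4,-8.9,-6],"rotation":[0,0,5.83]},{"gripper":85,"travel":[-26.1,-6.3,-6],"rotation":[0,0,5.83]},{"gripper":85,"travel":[-26.6,-3.6,-6],"rotation":[0,0,5.83]},{"gripper":85,"travel":[-26.9,-0.9,-6],"rotation":[0,0,5.83]},{"gripper":85,"travel":[-26.8,1.8,-6],"rotation":[0,0,5.83]},{"gripper":85,"travel":[-26.5,4.6,-6],"rotation":[0,0,5.83]},{"gripper":85,"travel":[-25.9,7.2,-6],"rotation":[0,0,5.83]}])

```text
t: 1.1
tcp_pos: [0.36, 0.2492, 0.3033]
tool_rot: [0.745, 0.667, -0.0, -0.0]
force: [0.2, 0.5, 0.0]
finger_gap: 0.996
```

Request:
send_rows(motion=[{"gripper":85,"travel":[-24.0,9.4,0],"rotation":[0,0,2.94]},{"gripper":85,"travel":[-23.5,10.7,0],"rotation":[0,0,2.94]},{"gripper":85,"travel":[-22.9,11.9,0],"rotation":[0,0,2.94]},{"gripper":85,"travel":[-22.3,13.0,0],"rotation":[0,0,2.94]},{"gripper":85,"travel":[-21.6,14.1,0],"rotation":[0,0,2.94]},{"gripper":85,"travel":[-20.9,15.2,0],"rotation":[0,0,2.94]},{"gripper":85,"travel":[-20.0,16.3,0],"rotation":[0,0,2.94]},{"gripper":85,"travel":[-19.2,17.3,0],"rotation":[0,0,2.94]},{"gripper":85,"travel":[-18.3,18.3,0],"rotation":[0,0,2.94]},{"gripper":85,"travel":[-17.3,19.2,0],"rotation":[0,0,2.94]},{"gripper":85,"travel":[-16.3,20.0,0],"rotation":[0,0,2.94]},{"gripper":85,"travel":[-15.3,20.8,0],"rotation":[0,0,2.94]}])

```text
t: 2.1
tcp_pos: [0.4424, -0.0493, 0.3031]
tool_rot: [0.912, 0.411, -0.0, -0.0]
force: [0.4, 1.1, 0.2]
finger_gap: 0.991
```

Request:
send_rows(motion=[{"gripper":85,"travel":[-14.2,21.6,11],"rotation":[0,0,2.94]},{"gripper":85,"travel":[-13.0,22.3,11],"rotation":[0,0,2.94]},{"gripper":85,"travel":[-11.9,22.9,11],"rotation":[0,0,2.94]},{"gripper":85,"travel":[-10.7,23.5,11],"rotation":[0,0,2.94]},{"gripper":85,"travel":[-9.5,24.0,11],"rotation":[0,0,2.94]},{"gripper":85,"travel":[-8.2,24.5,11],"rotation":[0,0,2.94]},{"gripper":85,"travel":[-7.0,24.9,11],"rotation":[0,0,2.94]},{"gripper":85,"travel":[-5.7,25.2,11],"rotation":[0,0,2.94]},{"gripper":85,"travel":[-4.4,25.5,11],"rotation":[0,0,2.94]},{"gripper":85,"travel":[-3.1,25.6,11],"rotation":[0,0,2.94]},{"gripper":85,"travel":[-1.7,25.8,11],"rotation":[0,0,2.94]},{"gripper":85,"travel":[-0.4,25.8,11],"rotation":[0,0,2.94]}])

```text
t: 3.1
tcp_pos: [0.5249, -0.348, 0.1702]
tool_rot: [0.993, 0.116, -0.0, -0.0]
force: [0.3, -0.4, 0.4]
finger_gap: 0.992
```

Run:
```python
from h import *
s=manip.sense();print(s["t"],s["tcp_pos"],R.from_quat(s["tool_rot"]).as_matrix().round(3).tolist(),s["q"].round(2))
c=manip.calibration("wrist");im=manip.snapshot("wrist")[:,:,::-1];cv2.imwrite("pics/w1.png",im)
o=im.copy()
k=[.5268,-.3481,.2339]
for l in[(.109,.045,.008),(.109,-.045,.008),(.019,-.045,.008),(.019,.045,.008),(-.06,.023,.08),(-.06,-.023,.08),(-.06,.006,.045),(-.06,-.006,.045),(.022,.006,.045),(.022,-.006,.045),(-.077,0,.071)]:
  p=proj(c,R.from_euler("z",k[2]).apply(l)+[k[0],k[1],0]);print(l,p.round(1));cv2.circle(o,tuple(int(x) for x in p),3,(0,0,255),1)
cv2.imwrite("pics/w1o.png",cv2.convertScaleAbs(o,alpha=1.6,beta=10))
```

```text
3.1 [ 0.52488989 -0.34795628  0.17016667] [[0.973, 0.229, -0.001], [0.229, -0.973, 0.001], [-0.001, -0.001, -1.0]] [-0.76  0.6   1.48  0.    1.06  0.58]
(0.109, 0.045, 0.008) [272.3  58.9]
(0.109, -0.045, 0.008) [369.2  58.7]
(0.019, -0.045, 0.008) [365.1 154.8]
(0.019, 0.045, 0.008) [276.8 155. ]
(-0.06, 0.023, 0.08) [294.6 259.9]
(-0.06, -0.023, 0.08) [347.5 259.8]
(-0.06, 0.006, 0.045) [314.9 241.6]
(-0.06, -0.006, 0.045) [327.2 241.6]
(0.022, 0.006, 0.045) [314.2 159. ]
(0.022, -0.006, 0.045) [327.6 159. ]
(-0.077, 0, 0.071) [321.1 271.3]
```

View pics/w1o.png

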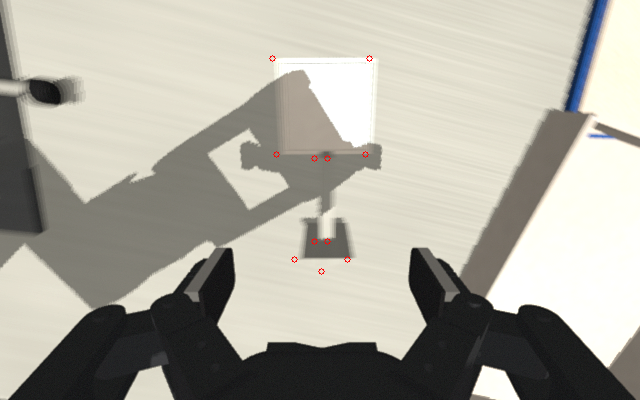

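The tray appears at (275-377, 58-155) and the back plate at (303-353, 258). Everything is offset about +6 px from the prediction, but the picture is blurred because the arm was still moving. I'll re-take it at rest.

Run:
```python
from h import *
manip.snapshot("wrist");manip.snapshot("wrist")
s=manip.sense();print(s["t"],s["tcp_pos"],np.abs(s["qd"]).max())
c=manip.calibration("wrist");im=manip.snapshot("wrist")[:,:,::-1];cv2.imwrite("pics/w2.png",im);np.save("w2c.npy",c["cam_to_world"])
cv2.imwrite("pics/w2c.png",crop(im,260,50,130,240,2.5) if 0 else cv2.resize(im[50:280,240:400],None,fx=2.5,fy=2.5,interpolation=cv2.INTER_CUBIC))
```

```text
3.25 [ 0.5244742  -0.34822998  0.16946458] 0.0418394720719141
```

View pics/w2c.png

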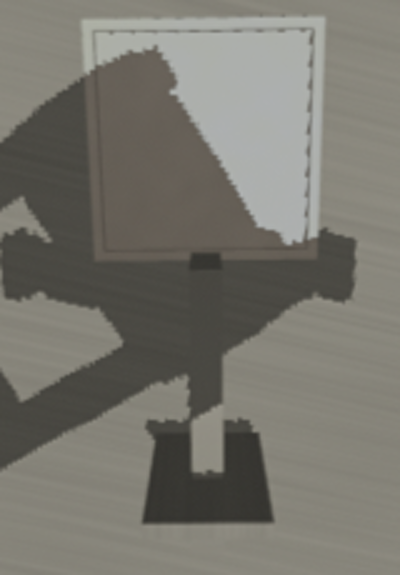

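Run:
```python
from h import *
c=manip.calibration("wrist");c["cam_to_world"]=np.load("w2c.npy")
b=lambda x,y:(240+x/2.5-.3,50+y/2.5-.3)
P=[(*b(82,20),(.109,.045,.008)),(*b(326,17),(.109,-.045,.008)),(*b(317,258),(.019,-.045,.008)),(*b(95,260),(.019,.045,.008)),(*b(143,522),(-.066,.023,.08)),(*b(273,522),(-.066,-.023,.08)),(*b(191,472),(-.06,.006,.045)),(*b(224,472),(-.06,-.006,.045))]
k,r=fit(c,P,[.52,-.35,.2]);print(k.round(4),r.reshape(-1,2).round(1).tolist())
k2=R.from_euler("z",k[2]).apply([.003,0,0])+[k[0],k[1],.004]
print(k2)
plan(k2,np.degrees(k[2]),10,60)
```

```text
[ 0.5291 -0.3489  0.2417] [[0.1, -1.6], [-0.1, -1.4], [-0.0, -0.9], [-0.0, -0.9], [-0.4, 5.3], [0.4, 5.0], [0.5, 1.0], [-0.4, 0.9]]
[ 0.53202962 -0.34817249  0.004     ]
[{"gripper":60,"travel":[0.7,0.3,16.6],"rotation":[-0.01,0.01,-0.05]},{"gripper":60,"travel":[0.7,0.3,16.6],"rotation":[-0.01,0.01,-0.05]},{"gripper":60,"travel":[0.7,0.3,16.6],"rotation":[-0.01,0.01,-0.05]},{"gripper":60,"travel":[0.7,0.3,16.6],"rotation":[-0.01,0.01,-0.05]},{"gripper":60,"travel":[0.7,0.3,16.6],"rotation":[-0.01,0.01,-0.05]},{"gripper":60,"travel":[0.7,0.3,16.6],"rotation":[-0.01,0.01,-0.05]},{"gripper":60,"travel":[0.7,0.3,16.6],"rotation":[-0.01,0.01,-0.05]},{"gripper":60,"travel":[0.7,0.3,16.6],"rotation":[-0.01,0.01,-0.05]},{"gripper":60,"travel":[0.7,0.3,16.6],"rotation":[-0.01,0.01,-0.05]},{"gripper":60,"travel":[0.7,0.3,16.6],"rotation":[-0.01,0.01,-0.05]}]
```

Request:
send_rows(motion=[{"gripper":60,"travel":[2.4,0.9,16],"rotation":[0,0,-0.2]},{"gripper":60,"travel":[0,0,16],"rotation":[0,0,0]},{"gripper":60,"travel":[0,0,16],"rotation":[0,0,0]},{"gripper":60,"travel":[0,0,16],"rotation":[0,0,0]},{"gripper":60,"travel":[0,0,16],"rotation":[0,0,0]},{"gripper":60,"travel":[0,0,16],"rotation":[0,0,0]},{"gripper":60,"travel":[0,0,16],"rotation":[0,0,0]},{"gripper":60,"travel":[0,0,16],"rotation":[0,0,0]},{"gripper":60,"travel":[0,0,16],"rotation":[0,0,0]},{"gripper":60,"travel":[0,0,12],"rotation":[0,0,0]},{"gripper":60,"travel":[0,0,8],"rotation":[0,0,0]},{"gripper":60,"travel":[0,0,0],"rotation":[0,0,0]}])

```text
t: 4.3
tcp_pos: [0.5267, -0.3458, 0.006]
tool_rot: [0.993, 0.119, -0.001, -0.001]
force: [-0.2, -0.6, -0.2]
finger_gap: 0.7
```

Request:
send_rows(newtons=70, motion=[{"gripper":30},{"gripper":5},{"gripper":5},{"gripper":5},{"gripper":5},{"gripper":5},{"gripper":5},{"gripper":5},{"gripper":5},{"gripper":5}])

```text
validation failed for argument at $.mo...
```

Request:
send_rows(newtons=70, motion=[{"gripper":30,"travel":[0,0,0],"rotation":[0,0,0]},{"gripper":5,"travel":[0,0,0],"rotation":[0,0,0]},{"gripper":5,"travel":[0,0,0],"rotation":[0,0,0]},{"gripper":5,"travel":[0,0,0],"rotation":[0,0,0]},{"gripper":5,"travel":[0,0,0],"rotation":[0,0,0]},{"gripper":5,"travel":[0,0,0],"rotation":[0,0,0]},{"gripper":5,"travel":[0,0,0],"rotation":[0,0,0]},{"gripper":5,"travel":[0,0,0],"rotation":[0,0,0]},{"gripper":5,"travel":[0,0,0],"rotation":[0,0,0]}])

```text
t: 5.05
tcp_pos: [0.5281, -0.3479, 0.0084]
tool_rot: [0.993, 0.119, 0.001, 0.001]
force: [-0.1, -0.1, 5.7]
finger_gap: 0.131
```

Run:
```python
from h import *
s=manip.sense();print(s["t"],s["tcp_pos"],R.from_quat(s["tool_rot"]).as_matrix().round(4).tolist(),s["finger_gap"],s["force"])
st=np.array([.446,.0108,.1232]);Rs=R.from_euler("z",st[2])
# staging pose: grip 100 mm out from face -> hook tips 23mm away, tab centre at slot height
g=Rs.apply([.120,0,0])+[st[0],st[1],0]
print(g)
a=plan(list(s["tcp_pos"][:2])+[.16],13.6,6,5)
b=plan([.58,-.20,.17],10,6,5,a)
plan([g[0],g[1],.160],np.degrees(st[2]),12,5,b)
```

```text
5.05 [ 0.52810992 -0.34786022  0.00841188] [[0.9719, 0.2355, 0.0014], [0.2355, -0.9719, -0.0013], [0.001, 0.0016, -1.0]] 0.13079956899405493 [-0.12673986 -0.06404561  5.69824532]
[0.56509046 0.02554663 0.        ]
[{"gripper":5,"travel":[0.0,0.0,-25.3],"rotation":[0.02,-0.01,0.0]},{"gripper":5,"travel":[0.0,0.0,-25.3],"rotation":[0.02,-0.01,0.0]},{"gripper":5,"travel":[0.0,0.0,-25.3],"rotation":[0.02,-0.01,0.0]},{"gripper":5,"travel":[0.0,0.0,-25.3],"rotation":[0.02,-0.01,0.0]},{"gripper":5,"travel":[0.0,0.0,-25.3],"rotation":[0.02,-0.01,0.0]},{"gripper":5,"travel":[0.0,0.0,-25.3],"rotation":[0.02,-0.01,0.0]}]
[{"gripper":5,"travel":[14.2,-21.9,-1.7],"rotation":[0.0,-0.0,0.6]},{"gripper":5,"travel":[14.0,-22.1,-1.7],"rotation":[-0.0,-0.0,0.6]},{"gripper":5,"travel":[13.7,-22.2,-1.7],"rotation":[-0.0,-0.0,0.6]},{"gripper":5,"travel":[13.5,-22.4,-1.7],"rotation":[0.0,-0.0,0.6]},{"gripper":5,"travel":[13.3,-22.5,-1.7],"rotation":[0.0,-0.0,0.6]},{"gripper":5,"travel":[13.0,-22.6,-1.7],"rotation":[-0.0,-0.0,0.6]}]
[{"gripper":5,"travel":[2.0,-18.7,0.8],"rotation":[-0.0,-0.0,0.25]},{"gripper":5,"travel":[2.0,-18.7,0.8],"rotation":[0.0,-0.0,0.25]},{"gripper":5,"travel":[1.9,-18.7,0.8],"rotation":[0.0,-0.0,0.25]},{"gripper":5,"travel":[1.8,-18.8,0.8],"rotation":[-0.0,-0.0,0.25]},{"gripper":5,"travel":[1.7,-18.8,0.8],"rotation":[0.0,-0.0,0.25]},{"gripper":5,"travel":[1.6,-18.8,0.8],"rotation":[-0.0,-0.0,0.25]},{"gripper":5,"travel":[1.6,-18.8,0.8],"rotation":[0.0,-0.0,0.25]},{"gripper":5,"travel":[1.5,-18.8,0.8],"rotation":[0.0,-0.0,0.25]},{"gripper":5,"travel":[1.4,-18.8,0.8],"rotation":[0.0,-0.0,0.25]},{"gripper":5,"travel":[1.3,-18.8,0.8],"rotation":[-0.0,-0.0,0.25]},{"gripper":5,"travel":[1.2,-18.8,0.8],"rotation":[0.0,-0.0,0.25]},{"gripper":5,"travel":[1.2,-18.8,0.8],"rotation":[0.0,-0.0,0.25]}]
```

Request:
send_rows(motion=[{"gripper":5,"travel":[0,0,-10],"rotation":[0,0,0]},{"gripper":5,"travel":[0,0,-25],"rotation":[0,0,0]},{"gripper":5,"travel":[0,0,-30],"rotation":[0,0,0]},{"gripper":5,"travel":[0,0,-30],"rotation":[0,0,0]},{"gripper":5,"travel":[0,0,-30],"rotation":[0,0,0]},{"gripper":5,"travel":[0,0,-25],"rotation":[0,0,0]},{"gripper":5,"travel":[14.2,-22,0],"rotation":[0,0,0.6]},{"gripper":5,"travel":[14,-22,0],"rotation":[0,0,0.6]},{"gripper":5,"travel":[13.7,-22.2,0],"rotation":[0,0,0.6]},{"gripper":5,"travel":[13.5,-22.4,0],"rotation":[0,0,0.6]},{"gripper":5,"travel":[13.3,-22.5,0],"rotation":[0,0,0.6]},{"gripper":5,"travel":[13,-22.6,0],"rotation":[0,0,0.6]}])

```text
t: 6.05
tcp_pos: [0.5786, -0.1977, 0.1569]
tool_rot: [0.996, 0.087, -0.001, -0.001]
force: [0.3, -0.3, -2.7]
finger_gap: 0.129
```

Request:
send_rows(motion=[{"gripper":5,"travel":[2,-18.7,0],"rotation":[0,0,0.25]},{"gripper":5,"travel":[2,-18.7,0],"rotation":[0,0,0.25]},{"gripper":5,"travel":[1.9,-18.7,0],"rotation":[0,0,0.25]},{"gripper":5,"travel":[1.8,-18.8,0],"rotation":[0,0,0.25]},{"gripper":5,"travel":[1.7,-18.8,4],"rotation":[0,0,0.25]},{"gripper":5,"travel":[1.6,-18.8,4],"rotation":[0,0,0.25]},{"gripper":5,"travel":[1.6,-18.8,4],"rotation":[0,0,0.25]},{"gripper":5,"travel":[1.5,-18.8,4],"rotation":[0,0,0.25]},{"gripper":5,"travel":[1.4,-18.8,4],"rotation":[0,0,0.25]},{"gripper":5,"travel":[1.3,-18.8,4],"rotation":[0,0,0.25]},{"gripper":5,"travel":[1.2,-18.8,4],"rotation":[0,0,0.25]},{"gripper":5,"travel":[1.2,-18.8,2],"rotation":[0,0,0.25]}])

```text
t: 7.05
tcp_pos: [0.563, 0.0273, 0.1265]
tool_rot: [0.998, 0.061, -0.001, -0.0]
force: [0.9, -0.2, -2.7]
finger_gap: 0.134
```

Run:
```python
from h import *
for i in range(4): manip.snapshot("wrist")
s=manip.sense();print(s["t"],s["tcp_pos"],R.from_quat(s["tool_rot"]).as_matrix().round(4).tolist(),s["finger_gap"],s["force"],s["ft_torque"],np.abs(s["qd"]).max())
c=manip.calibration("wrist");im=manip.snapshot("wrist")[:,:,::-1];cv2.imwrite("pics/w3.png",im);np.save("w3c.npy",c["cam_to_world"])
sc=manip.snapshot("scene")[:,:,::-1];cv2.imwrite("pics/s3.png",sc)
o=np.zeros((600,800,3),np.uint8)
o[:600,:400]=cv2.resize(im[60:360,220:420],None,fx=2,fy=2,interpolation=cv2.INTER_CUBIC)
o[:480,400:]=crop(sc,290,130,100,120,4)
cv2.imwrite("pics/c3.png",o)
```

```text
7.25 [0.56387188 0.02662184 0.12708115] [[0.9923, 0.1237, -0.0012], [0.1237, -0.9923, -0.0003], [-0.0012, 0.0001, -1.0]] 0.13049404110901142 [ 0.26342774  0.14056214 -2.88002971] [-0.03080994  0.00755701  0.028093  ] 0.02488402020353237
```

View pics/c3.png

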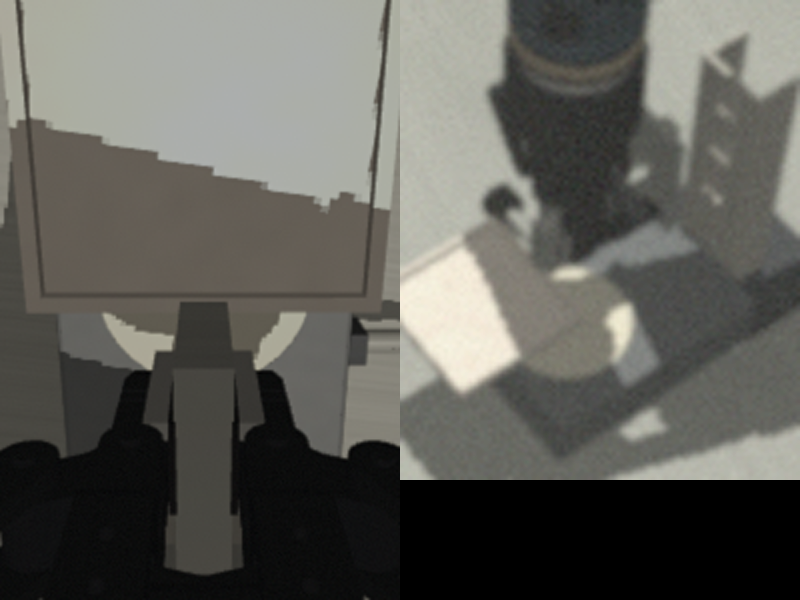

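Wrist view: the bracket hangs straight in the jaws with the tray symmetric about column 322, and the box sides are visible below. Scene view: slots at about px (370,145), (369,162), (368,178). I'll cross-check the stand pose with these.

Run:
```python
from h import *
st=np.array([.446,.0108,.1232]);L=lambda w:R.from_euler("z",-st[2]).apply(w-[st[0],st[1],0])
c=manip.calibration("wrist");c["cam_to_world"]=np.load("w3c.npy")
for x,y in[(58,318),(67,455),(350,320),(343,455)]:print("side",L(ray(c,220+x/2-.25,60+y/2-.25,.045)).round(4))
# tray corners (rim, underside is 8.4mm below tcp)
z=.127-.0084+.008
for x,y in[(25,313),(381,313)]:print("tray",L(ray(c,220+x/2-.25,60+y/2-.25,z)).round(4))
print("web",[L(ray(c,220+x/2-.25,60+y/2-.25,.1186+.045)).round(4) for x,y in[(175,370),(235,370)]])
print("tcp",L(manip.sense()["tcp_pos"]).round(4))
s=manip.calibration("scene")
f=lambda l:proj(s,R.from_euler("z",st[2]).apply(l)+[st[0],st[1],0]).round(1)
for z in(.178,.138,.098):print("slot",f((0,0,z)))
for l in[(0,.025,.2),(0,-.025,.2),(.165,.06,.045),(.165,-.06,.045),(.005,.06,.045)]:print(l,f(l),((f(l)-[290,130])*4+[400,0]).round())
for l in[(.064+.045,.045,0),(.064+.045,-.045,0)]:
  w=R.from_euler("z",st[2]).apply(l)+[.5639,.0266,z];p=proj(s,w);print("tray",((p-[290,130])*4+[400,0]).round())
```

```text
side [0.1025 0.0583 0.045 ]
side [0.0386 0.0589 0.045 ]
side [ 0.1018 -0.059   0.045 ]
side [ 0.0387 -0.0607  0.045 ]
tray [0.1374 0.0456 0.1266]
tray [ 0.1375 -0.0453  0.1266]
web [array([0.1404, 0.0057, 0.1636]), array([ 0.1404, -0.006 ,  0.1636])]
tcp [1.195e-01 1.000e-04 1.274e-01]
slot [371.8 155.3]
slot [370.1 166. ]
slot [368.5 176.1]
(0, 0.025, 0.2) [379.8 155.6] [759. 102.]
(0, -0.025, 0.2) [365.9 142.6] [704.  50.]
(0.165, 0.06, 0.045) [330.4 236.6] [562. 426.]
(0.165, -0.06, 0.045) [302.  203.9] [448. 296.]
(0.005, 0.06, 0.045) [380.  204.7] [760. 299.]
tray [463. 419.]
tray [376. 315.]
```

Request:
send_rows(motion=[{"gripper":5,"travel":[-8,0.3,1],"rotation":[0,0,0]},{"gripper":5,"travel":[-8,0,1],"rotation":[0,0,0]},{"gripper":5,"travel":[-8,0,0.5],"rotation":[0,0,0]},{"gripper":5,"travel":[-6,0,0],"rotation":[0,0,0]},{"gripper":5,"travel":[-4,0,0],"rotation":[0,0,0]},{"gripper":5,"travel":[-2,0,0],"rotation":[0,0,0]},{"gripper":5,"travel":[-1.5,0,0],"rotation":[0,0,0]},{"gripper":5,"travel":[-1.5,0,0],"rotation":[0,0,0]},{"gripper":5,"travel":[-1.5,0,0],"rotation":[0,0,0]},{"gripper":5,"travel":[-1.5,0,0],"rotation":[0,0,0]},{"gripper":5,"travel":[-1,0,0],"rotation":[0,0,0]},{"gripper":5,"travel":[0,0,0],"rotation":[0,0,0]}])

```text
t: 8.35
tcp_pos: [0.5216, 0.0208, 0.1248]
tool_rot: [0.998, 0.061, -0.0, -0.0]
force: [0.1, -0.4, -2.6]
finger_gap: 0.133
```

Request:
send_rows(motion=[{"gripper":5,"travel":[-1.5,0,0],"rotation":[0,0,0]},{"gripper":5,"travel":[-1.5,0,0],"rotation":[0,0,0]},{"gripper":5,"travel":[-1.5,0,0],"rotation":[0,0,0]},{"gripper":5,"travel":[-1,0,0],"rotation":[0,0,0]},{"gripper":5,"travel":[-0.5,0,0],"rotation":[0,0,0]},{"gripper":5,"travel":[0,0,0],"rotation":[0,0,0]}])

```text
t: 8.85
tcp_pos: [0.5157, 0.02, 0.1248]
tool_rot: [0.998, 0.061, -0.0, -0.0]
force: [0.0, 0.1, -2.5]
finger_gap: 0.131
```

Request:
send_rows(motion=[{"gripper":5,"travel":[-1,0,0],"rotation":[0,0,0]},{"gripper":5,"travel":[-1,0,0],"rotation":[0,0,0]},{"gripper":5,"travel":[-1,0,0],"rotation":[0,0,0]},{"gripper":5,"travel":[-0.5,0,0],"rotation":[0,0,0]},{"gripper":5,"travel":[0,0,0],"rotation":[0,0,0]}])

```text
t: 9.27
tcp_pos: [0.5127, 0.0196, 0.1249]
tool_rot: [0.998, 0.061, 0.0, 0.0]
force: [0.8, 0.3, -3.7]
finger_gap: 0.131
```

Request:
send_rows(motion=[{"gripper":5,"travel":[-1,0,0],"rotation":[0,0,0]},{"gripper":5,"travel":[-0.5,0,0],"rotation":[0,0,0]},{"gripper":5,"travel":[0,0,0],"rotation":[0,0,0]}])

```text
t: 9.52
tcp_pos: [0.5128, 0.0194, 0.1251]
tool_rot: [0.998, 0.061, 0.002, 0.0]
force: [5.4, 1.5, -4.9]
finger_gap: 0.135
```

Request:
send_rows(motion=[{"gripper":5,"travel":[1,0,0],"rotation":[0,0,0]},{"gripper":5,"travel":[0,0,1.5],"rotation":[0,0,0]},{"gripper":5,"travel":[0,0,1.5],"rotation":[0,0,0]},{"gripper":5,"travel":[0,0,1.5],"rotation":[0,0,0]},{"gripper":5,"travel":[0,0,1.5],"rotation":[0,0,0]},{"gripper":5,"travel":[0,0,1],"rotation":[0,0,0]},{"gripper":5,"travel":[0,0,1],"rotation":[0,0,0]},{"gripper":5,"travel":[0,0,0],"rotation":[0,0,0]}])

```text
t: 10.18
tcp_pos: [0.5127, 0.0193, 0.1168]
tool_rot: [0.998, 0.061, 0.001, 0.0]
force: [3.5, 0.9, -3.1]
finger_gap: 0.13
```

Moving down freely. Continue.

Request:
send_rows(motion=[{"gripper":5,"travel":[0,0,1.5],"rotation":[0,0,0]},{"gripper":5,"travel":[0,0,1.5],"rotation":[0,0,0]},{"gripper":5,"travel":[0,0,1.5],"rotation":[0,0,0]},{"gripper":5,"travel":[0,0,1],"rotation":[0,0,0]},{"gripper":5,"travel":[0,0,1],"rotation":[0,0,0]},{"gripper":5,"travel":[0,0,1],"rotation":[0,0,0]},{"gripper":5,"travel":[0,0,1],"rotation":[0,0,0]},{"gripper":5,"travel":[0,0,0],"rotation":[0,0,0]}])

```text
t: 10.85
tcp_pos: [0.5127, 0.0194, 0.1084]
tool_rot: [0.998, 0.061, 0.001, 0.0]
force: [5.6, 0.7, -1.0]
finger_gap: 0.133
```

Request:
send_rows(motion=[{"gripper":5,"travel":[0,0,1],"rotation":[0,0,0]},{"gripper":5,"travel":[0,0,1],"rotation":[0,0,0]},{"gripper":5,"travel":[0,0,0],"rotation":[0,0,0]}])

```text
t: 11.1
tcp_pos: [0.513, 0.0194, 0.1075]
tool_rot: [0.998, 0.061, 0.001, 0.0]
force: [3.2, 0.7, 7.5]
finger_gap: 0.136
```

Request:
send_rows(motion=[{"gripper":5,"travel":[0,0,1],"rotation":[0,0,0]},{"gripper":5,"travel":[0,0,1],"rotation":[0,0,0]},{"gripper":5,"travel":[0,0,0],"rotation":[0,0,0]},{"gripper":5,"travel":[0,0,-1],"rotation":[0,0,0]},{"gripper":5,"travel":[0,0,-1.5],"rotation":[0,0,0]},{"gripper":5,"travel":[0,0,0],"rotation":[0,0,0]}])

```text
t: 11.6
tcp_pos: [0.5134, 0.0194, 0.1071]
tool_rot: [0.998, 0.061, 0.002, 0.0]
force: [6.5, 1.3, -1.1]
finger_gap: 0.133
```

Seated against a hard stop: the underside is at about 0.099, and pressing to about 17 N above the hanging load gave no further travel. Now release, rise and go over the dish.

Request:
send_rows(motion=[{"gripper":20,"travel":[0,0,0],"rotation":[0,0,0]},{"gripper":40,"travel":[0,0,0],"rotation":[0,0,0]},{"gripper":40,"travel":[0,0,0],"rotation":[0,0,0]},{"gripper":40,"travel":[0,0,0],"rotation":[0,0,0]},{"gripper":40,"travel":[0,0,-5],"rotation":[0,0,0]},{"gripper":40,"travel":[0,0,-15],"rotation":[0,0,0]},{"gripper":40,"travel":[0,0,-25],"rotation":[0,0,0]},{"gripper":40,"travel":[0,0,-30],"rotation":[0,0,0]},{"gripper":40,"travel":[0,0,-35],"rotation":[0,0,0]},{"gripper":60,"travel":[0,0,-35],"rotation":[0,0,0]},{"gripper":85,"travel":[0,0,-30],"rotation":[0,0,0]},{"gripper":85,"travel":[0,0,-10],"rotation":[0,0,0]}])

```text
t: 12.6
tcp_pos: [0.5138, 0.0192, 0.297]
tool_rot: [0.998, 0.061, 0.004, 0.001]
force: [-0.2, -0.3, 0.5]
finger_gap: 0.875
```

Request:
send_rows(motion=[{"gripper":85,"travel":[1,-26,0],"rotation":[0,0,0]},{"gripper":85,"travel":[1,-27,0],"rotation":[0,0,0]},{"gripper":85,"travel":[1,-27,0],"rotation":[0,0,0]},{"gripper":85,"travel":[1,-27,0],"rotation":[0,0,0]},{"gripper":85,"travel":[1,-27,0],"rotation":[0,0,0]},{"gripper":85,"travel":[2,-28,0],"rotation":[0,0,0]},{"gripper":85,"travel":[2,-28,15],"rotation":[0,0,0]},{"gripper":85,"travel":[2,-28,20],"rotation":[0,0,0]},{"gripper":85,"travel":[2,-28,25],"rotation":[0,0,0]},{"gripper":85,"travel":[2,-28,30],"rotation":[0,0,0]},{"gripper":85,"travel":[2,-22,30],"rotation":[0,0,0]},{"gripper":85,"travel":[1,-9,15],"rotation":[0,0,0]}])

```text
t: 13.6
tcp_pos: [0.4893, 0.3261, 0.1527]
tool_rot: [0.998, 0.062, -0.003, 0.001]
force: [0.4, -0.4, 0.8]
finger_gap: 0.996
```

Run:
```python
from h import *
for i in range(4): t=manip.snapshot("top")[:,:,::-1]
s=manip.sense();print(s["t"],s["tcp_pos"],R.from_quat(s["tool_rot"]).as_matrix().round(4).tolist(),s["finger_gap"],s["force"],np.abs(s["qd"]).max(),s["q"].round(2))
c=manip.calibration("wrist");im=manip.snapshot("wrist")[:,:,::-1];cv2.imwrite("pics/w4.png",im);np.save("w4c.npy",c["cam_to_world"])
sc=manip.snapshot("scene")[:,:,::-1];cv2.imwrite("pics/s4.png",sc);cv2.imwrite("pics/t4.png",t)
o=np.zeros((600,800,3),np.uint8)
o[:250,:400]=cv2.resize(im,(400,250))
for z in (.0,.046):
  p=proj(c,[.4931,.3237,z]);print(p)
o[250:600,:400]=cv2.resize(im[100:275,220:420],None,fx=2,fy=2)
o[:300,400:]=crop(t,290,190,100,75,4)
o[300:,400:]=crop(sc,300,130,100,75,4)
cv2.imwrite("pics/c4.png",o)
```

```text
13.8 [0.49204282 0.32403108 0.15653936] [[0.9924, 0.1228, -0.0014], [0.1228, -0.9924, -0.001], [-0.0015, 0.0009, -1.0]] 0.9921142135718404 [ 0.93609106 -0.12305067  0.98599418] 0.03692432815793131 [ 0.39  0.57  1.59 -0.    0.98  1.84]
[320.45739065 175.10535748]
[320.39520396 187.9232481 ]
```

View pics/c4.png

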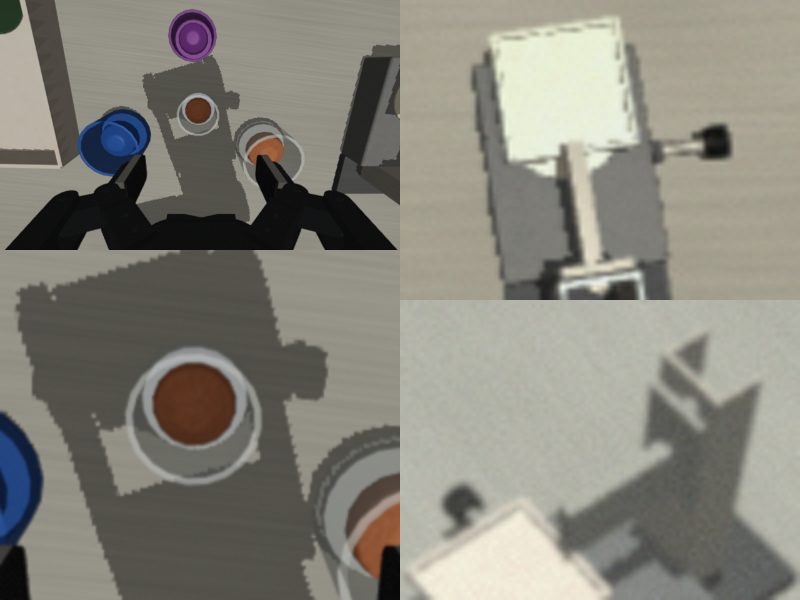

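The bracket hangs straight on the stand (tray at crop (490-637,16-162)). The dish rim's circle centre is at wrist px (317,183), and the larger dish sits near the right finger, so I'll check clearances.

Run:
```python
from h import *
c=manip.calibration("wrist");c["cam_to_world"]=np.load("w4c.npy")
d=ray(c,316.8,183,.046);print("dish",d, "r",np.linalg.norm(ray(c,283,183,.046)-ray(c,351,183,.046))/2)
for u,v in[(381,255),(485,255),(433,208),(433,303)]:print("big rim",ray(c,u,v,.055).round(3))
for u,v in[(125,230),(240,230)]:print("blue rim",ray(c,u,v,.05).round(3))
# tray height from top image
t=manip.calibration("top");a=lambda x,y:(290+(x-400)/4-.4,190+y/4-.4)
st=np.array([.446,.0108,.1232])
for z in(.100,.104,.108,.112):
  q=[R.from_euler("z",-st[2]).apply(ray(t,*a(x,y),z)-[st[0],st[1],0])*1000 for x,y in[(490,35),(617,16),(637,140),(508,162)]]
  print(z,np.array(q).round(1)[:,:2].tolist())
s=manip.sense();r=R.from_quat(s["tool_rot"]);print(s["tcp_pos"],"shift tool mm",r.inv().apply([d[0]-s["tcp_pos"][0],d[1]-s["tcp_pos"][1],.010-s["tcp_pos"][2]])*1000)
```

```text
dish [0.49715267 0.32735481 0.046     ] r 0.029608412276079275
big rim [0.439 0.262 0.055]
big rim [0.451 0.168 0.055]
big rim [0.49  0.225 0.055]
big rim [0.395 0.203 0.055]
blue rim [0.433 0.493 0.05 ]
blue rim [0.446 0.391 0.05 ]
0.1 [[175.6, 44.8], [176.2, -44.3], [88.9, -44.5], [86.6, 45.0]]
0.104 [[174.9, 44.9], [175.5, -44.0], [88.5, -44.2], [86.2, 45.0]]
0.108 [[174.2, 44.9], [174.8, -43.6], [88.1, -43.8], [85.8, 45.1]]
0.112 [[173.4, 44.9], [174.1, -43.2], [87.7, -43.4], [85.5, 45.1]]
[0.49334856 0.32381339 0.15814774] shift tool mm [  3.91508162  -3.01865156 148.15642742]
```

Request:
send_rows(motion=[{"gripper":85,"travel":[2.4,-1.9,10],"rotation":[0,0,0]},{"gripper":85,"travel":[0,0,15],"rotation":[0,0,0]},{"gripper":85,"travel":[0,0,15],"rotation":[0,0,0]},{"gripper":85,"travel":[0,0,15],"rotation":[0,0,0]},{"gripper":85,"travel":[0,0,15],"rotation":[0,0,0]},{"gripper":85,"travel":[0,0,15],"rotation":[0,0,0]},{"gripper":85,"travel":[0,0,15],"rotation":[0,0,0]},{"gripper":85,"travel":[0,0,15],"rotation":[0,0,0]},{"gripper":85,"travel":[0,0,13],"rotation":[0,0,0]},{"gripper":85,"travel":[0,0,10],"rotation":[0,0,0]},{"gripper":85,"travel":[0,0,7],"rotation":[0,0,0]},{"gripper":85,"travel":[0,0,3],"rotation":[0,0,0]}])

```text
t: 14.9
tcp_pos: [0.4946, 0.3262, 0.0079]
tool_rot: [0.998, 0.061, -0.0, 0.0]
force: [-0.7, -0.6, -0.8]
finger_gap: 0.998
```

Request:
send_rows(newtons=30, motion=[{"gripper":85,"travel":[0,0,0],"rotation":[0,0,0]},{"gripper":76,"travel":[0,0,0],"rotation":[0,0,0]},{"gripper":70,"travel":[0,0,0],"rotation":[0,0,0]},{"gripper":66,"travel":[0,0,0],"rotation":[0,0,0]},{"gripper":63,"travel":[0,0,0],"rotation":[0,0,0]},{"gripper":60,"travel":[0,0,0],"rotation":[0,0,0]},{"gripper":57,"travel":[0,0,0],"rotation":[0,0,0]},{"gripper":52,"travel":[0,0,0],"rotation":[0,0,0]},{"gripper":50,"travel":[0,0,0],"rotation":[0,0,0]},{"gripper":50,"travel":[0,0,0],"rotation":[0,0,0]},{"gripper":50,"travel":[0,0,0],"rotation":[0,0,0]}])

```text
t: 15.82
tcp_pos: [0.4951, 0.327, 0.0097]
tool_rot: [0.998, 0.061, 0.001, -0.0]
force: [-1.3, 1.1, 6.7]
finger_gap: 0.694
```

Run:
```python
from h import *
s=manip.sense();print(s["t"],s["tcp_pos"],R.from_quat(s["tool_rot"]).as_euler("xyz",degrees=True),s["finger_gap"]*85.4,s["force"])
c=manip.calibration("wrist");im=manip.snapshot("wrist")[:,:,::-1];cv2.imwrite("pics/w5.png",im)
cv2.imwrite("pics/w5c.png",im[60:400,130:510])
```

```text
15.8167 [0.49505214 0.32702277 0.00966781] [-1.79964106e+02 -7.77749328e-02  7.01760338e+00] 59.234654802629294 [-1.34991407  1.11939334  6.72348074]
```

View pics/w5c.png

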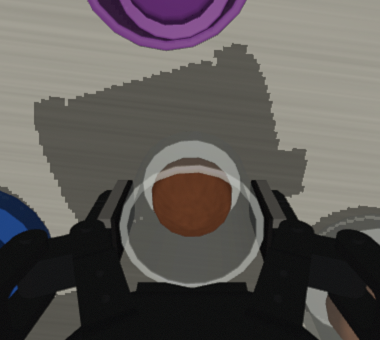

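Run:
```python
from h import *
s=manip.sense();r=R.from_quat(s["tool_rot"]);c=manip.calibration("wrist")
d=ray(c,321,285,.046);o=r.inv().apply(d-s["tcp_pos"]);print("dish in tool",o)
st=np.array([.446,.0108,.1232]);g=R.from_euler("z",st[2]).apply([.1305,0,0])+[st[0],st[1],0]
g=g-r.apply([o[0],0,0]);print(g)
p=s["tcp_pos"]
a=plan([p[0],p[1],.19],np.degrees(st[2]),7,50)
plan([g[0],g[1],.14],np.degrees(st[2]),15,50,a)
```

```text
dish in tool [ 0.00303647  0.00092441 -0.0363687 ]
[ 5.72497155e-01  2.64659599e-02 -3.94995758e-06]
[{"gripper":50,"travel":[0.0,-0.0,-25.8],"rotation":[-0.01,-0.01,-0.01]},{"gripper":50,"travel":[0.0,-0.0,-25.8],"rotation":[-0.01,-0.01,-0.01]},{"gripper":50,"travel":[0.0,-0.0,-25.8],"rotation":[-0.01,-0.01,-0.01]},{"gripper":50,"travel":[0.0,-0.0,-25.8],"rotation":[-0.01,-0.01,-0.01]},{"gripper":50,"travel":[0.0,-0.0,-25.8],"rotation":[-0.01,-0.01,-0.01]},{"gripper":50,"travel":[0.0,-0.0,-25.8],"rotation":[-0.01,-0.01,-0.01]},{"gripper":50,"travel":[0.0,-0.0,-25.8],"rotation":[-0.01,-0.01,-0.01]}]
[{"gripper":50,"travel":[2.7,20.5,3.3],"rotation":[0.0,0.0,0.0]},{"gripper":50,"travel":[2.7,20.5,3.3],"rotation":[0.0,0.0,0.0]},{"gripper":50,"travel":[2.7,20.5,3.3],"rotation":[0.0,0.0,0.0]},{"gripper":50,"travel":[2.7,20.5,3.3],"rotation":[0.0,0.0,0.0]},{"gripper":50,"travel":[2.7,20.5,3.3],"rotation":[0.0,0.0,0.0]},{"gripper":50,"travel":[2.7,20.5,3.3],"rotation":[0.0,0.0,0.0]},{"gripper":50,"travel":[2.7,20.5,3.3],"rotation":[0.0,0.0,0.0]},{"gripper":50,"travel":[2.7,20.5,3.3],"rotation":[0.0,0.0,0.0]},{"gripper":50,"travel":[2.7,20.5,3.3],"rotation":[0.0,0.0,0.0]},{"gripper":50,"travel":[2.7,20.5,3.3],"rotation":[0.0,0.0,0.0]},{"gripper":50,"travel":[2.7,20.5,3.3],"rotation":[0.0,0.0,0.0]},{"gripper":50,"travel":[2.7,20.5,3.3],"rotation":[0.0,0.0,0.0]}]
[{"gripper":50,"travel":[2.7,20.5,3.3],"rotation":[0.0,0.0,0.0]},{"gripper":50,"travel":[2.7,20.5,3.3],"rotation":[0.0,0.0,0.0]},{"gripper":50,"travel":[2.7,20.5,3.3],"rotation":[0.0,0.0,0.0]}]
```

Request:
send_rows(newtons=40, motion=[{"gripper":50,"travel":[0,0,0],"rotation":[0,0,0]},{"gripper":50,"travel":[0,0,-3],"rotation":[0,0,0]},{"gripper":50,"travel":[0,0,-7],"rotation":[0,0,0]},{"gripper":50,"travel":[0,0,-13],"rotation":[0,0,0]},{"gripper":50,"travel":[0,0,-19],"rotation":[0,0,0]},{"gripper":50,"travel":[0,0,-24],"rotation":[0,0,0]},{"gripper":50,"travel":[0,0,-26],"rotation":[0,0,0]},{"gripper":50,"travel":[0,0,-26],"rotation":[0,0,0]},{"gripper":50,"travel":[0,0,-24],"rotation":[0,0,0]},{"gripper":50,"travel":[0,0,-19],"rotation":[0,0,0]},{"gripper":50,"travel":[0,2,-12],"rotation":[0,0,0]},{"gripper":50,"travel":[0,5,-6],"rotation":[0,0,0]}])

```text
t: 16.87
tcp_pos: [0.4962, 0.3201, 0.1904]
tool_rot: [0.998, 0.062, 0.002, -0.001]
force: [0.6, -0.7, -1.4]
finger_gap: 0.691
```

Request:
send_rows(motion=[{"gripper":50,"travel":[1,9,0],"rotation":[0,0,0]},{"gripper":50,"travel":[2,14,0],"rotation":[0,0,0]},{"gripper":50,"travel":[3,19,0],"rotation":[0,0,0]},{"gripper":50,"travel":[3,22,0],"rotation":[0,0,0]},{"gripper":50,"travel":[3,24,0],"rotation":[0,0,0]},{"gripper":50,"travel":[3,25,0],"rotation":[0,0,0]},{"gripper":50,"travel":[3,25,0],"rotation":[0,0,0]},{"gripper":50,"travel":[4,25,0],"rotation":[0,0,0]},{"gripper":50,"travel":[4,25,0],"rotation":[0,0,0]},{"gripper":50,"travel":[4,24,0],"rotation":[0,0,0]},{"gripper":50,"travel":[3,22,0],"rotation":[0,0,0]},{"gripper":50,"travel":[3,20,0],"rotation":[0,0,0]}])

```text
t: 17.87
tcp_pos: [0.5612, 0.069, 0.1859]
tool_rot: [0.998, 0.06, -0.002, 0.0]
force: [0.2, 0.1, -0.8]
finger_gap: 0.686
```

Request:
send_rows(motion=[{"gripper":50,"travel":[2,16,0],"rotation":[0,0,0]},{"gripper":50,"travel":[1,12,1],"rotation":[0,0,0]},{"gripper":50,"travel":[1,9,3],"rotation":[0,0,0]},{"gripper":50,"travel":[0,6,6],"rotation":[0,0,0]},{"gripper":50,"travel":[0,3,8],"rotation":[0,0,0]},{"gripper":50,"travel":[0,1,9],"rotation":[0,0,0]},{"gripper":50,"travel":[0,0,9],"rotation":[0,0,0]},{"gripper":50,"travel":[0,0,7],"rotation":[0,0,0]},{"gripper":50,"travel":[0,0,4],"rotation":[0,0,0]},{"gripper":50,"travel":[0,0,2],"rotation":[0,0,0]},{"gripper":50,"travel":[0,0,0],"rotation":[0,0,0]},{"gripper":50,"travel":[0,0,0],"rotation":[0,0,0]}])

```text
t: 18.87
tcp_pos: [0.5721, 0.0261, 0.1389]
tool_rot: [0.998, 0.062, 0.0, 0.0]
force: [0.2, 0.2, -1.2]
finger_gap: 0.69
```

Run:
```python
from h import *
manip.snapshot("top");manip.snapshot("top")
s=manip.sense();r=R.from_quat(s["tool_rot"]);print(s["t"],s["tcp_pos"],s["finger_gap"]*85.4,s["force"],np.abs(s["qd"]).max())
print("shift",r.inv().apply(np.array([.5725,.0265,.125])-s["tcp_pos"])*1000)
sc=manip.snapshot("scene")[:,:,::-1];t=manip.snapshot("top")[:,:,::-1];im=manip.snapshot("wrist")[:,:,::-1];cv2.imwrite("pics/w6.png",im)
o=np.zeros((600,800,3),np.uint8)
o[:300,:400]=crop(t,290,190,100,75,4);o[:300,400:]=crop(sc,290,130,100,75,4);o[300:]=im[50:350,0:640].repeat(1,0)[:, :640] if 0 else cv2.copyMakeBorder(im[50:350],0,0,0,160,cv2.BORDER_CONSTANT)
cv2.imwrite("pics/c6.png",o)
```

```text
18.9667 [0.57236344 0.02591906 0.13925697] 58.93701255765606 [-0.05039593  0.01997719 -1.82228577] 0.0032532683072212763
shift [ 0.19243266 -0.56352812 14.25702359]
```

View pics/c6.png

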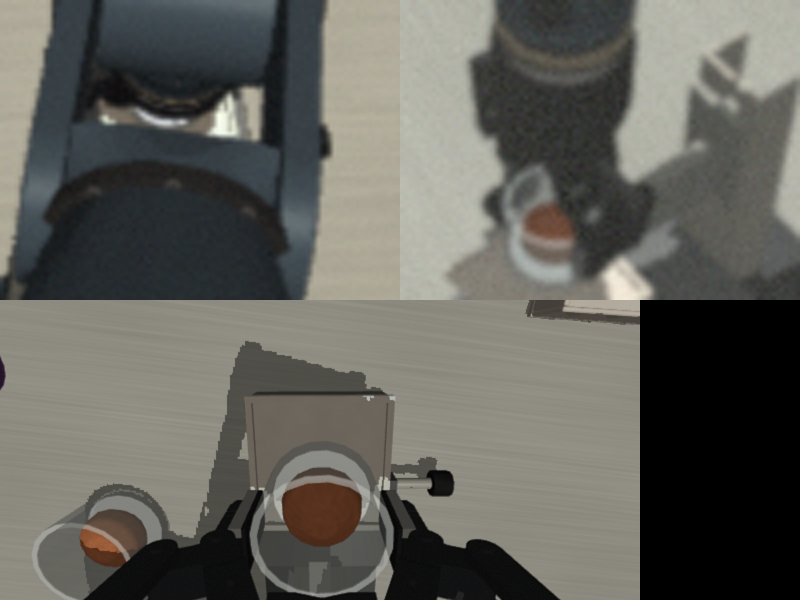

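The dish is held upright above the tray; the tray's far corners are at wrist px (247,145) and (394,146), and the dish rim's circle is centred at (322,286). I'll check the relative position.

Run:
```python
from h import *
s=manip.sense();c=manip.calibration("wrist");st=np.array([.446,.0108,.1232]);L=lambda w:R.from_euler("z",-st[2]).apply(w-[st[0],st[1],0]).round(4)
for z in(.100,.104,.108):print("tray far",z,L(ray(c,247,145,z)),L(ray(c,394,146,z)))
print("rim",L(ray(c,321.5,286,.1393-.0097+.046)),"tcp",L(s["tcp_pos"]))
print("rim lr",L(ray(c,250,286,.1756)),L(ray(c,393,286,.1756)))
```

```text
tray far 0.1 [0.1764 0.043  0.1   ] [ 0.1758 -0.0457  0.1   ]
tray far 0.104 [0.177 0.042 0.104] [ 0.1763 -0.0447  0.104 ]
tray far 0.108 [0.1775 0.0411 0.108 ] [ 0.1769 -0.0437  0.108 ]
rim [ 0.1297 -0.0018  0.1756] tcp [ 0.1272 -0.0007  0.1393]
rim lr [0.1297 0.0276 0.1756] [ 0.1296 -0.0311  0.1756]
```

Request:
send_rows(motion=[{"gripper":50,"travel":[1,0,3],"rotation":[0,0,0]},{"gripper":50,"travel":[0,0,5],"rotation":[0,0,0]},{"gripper":50,"travel":[0,0,5],"rotation":[0,0,0]},{"gripper":50,"travel":[0,0,4],"rotation":[0,0,0]},{"gripper":50,"travel":[0,0,3],"rotation":[0,0,0]},{"gripper":50,"travel":[0,0,2],"rotation":[0,0,0]},{"gripper":50,"travel":[0,0,1],"rotation":[0,0,0]},{"gripper":50,"travel":[0,0,1],"rotation":[0,0,0]},{"gripper":50,"travel":[0,0,0],"rotation":[0,0,0]}])

```text
t: 19.87
tcp_pos: [0.573, 0.0259, 0.1146]
tool_rot: [0.998, 0.061, -0.0, -0.0]
force: [-0.3, 0.5, -2.0]
finger_gap: 0.692
```

Request:
send_rows(motion=[{"gripper":50,"travel":[0,0,1],"rotation":[0,0,0]},{"gripper":50,"travel":[0,0,0.5],"rotation":[0,0,0]},{"gripper":50,"travel":[0,0,0],"rotation":[0,0,0]}])

```text
t: 20.12
tcp_pos: [0.573, 0.0259, 0.1133]
tool_rot: [0.998, 0.061, 0.0, 0.0]
force: [0.2, 0.2, -1.3]
finger_gap: 0.691
```

Request:
send_rows(motion=[{"gripper":50,"travel":[0,0,0.7],"rotation":[0,0,0]},{"gripper":50,"travel":[0,0,0.7],"rotation":[0,0,0]},{"gripper":50,"travel":[0,0,0],"rotation":[0,0,0]}])

```text
t: 20.37
tcp_pos: [0.5729, 0.0259, 0.1118]
tool_rot: [0.998, 0.061, -0.0, -0.0]
force: [-0.0, -0.1, -0.9]
finger_gap: 0.685
```

Request:
send_rows(motion=[{"gripper":50,"travel":[0,0,0.5],"rotation":[0,0,0]},{"gripper":50,"travel":[0,0,0.5],"rotation":[0,0,0]},{"gripper":50,"travel":[0,0,0],"rotation":[0,0,0]}])

```text
t: 20.62
tcp_pos: [0.5729, 0.0259, 0.1108]
tool_rot: [0.998, 0.061, -0.0, -0.0]
force: [0.1, 0.2, -0.7]
finger_gap: 0.689
```

Request:
send_rows(motion=[{"gripper":50,"travel":[0,0,0.5],"rotation":[0,0,0]},{"gripper":50,"travel":[0,0,0.5],"rotation":[0,0,0]},{"gripper":50,"travel":[0,0,0],"rotation":[0,0,0]}])

```text
t: 20.87
tcp_pos: [0.5731, 0.0259, 0.1101]
tool_rot: [0.998, 0.061, 0.0, 0.0]
force: [0.5, -0.9, 1.3]
finger_gap: 0.69
```

Request:
send_rows(motion=[{"gripper":50,"travel":[0,0,0.5],"rotation":[0,0,0]},{"gripper":50,"travel":[0,0,0.5],"rotation":[0,0,0]},{"gripper":50,"travel":[0,0,0],"rotation":[0,0,0]}])

```text
t: 21.12
tcp_pos: [0.5732, 0.0259, 0.1097]
tool_rot: [0.998, 0.061, 0.0, 0.0]
force: [-1.1, -0.1, 4.7]
finger_gap: 0.687
```

Request:
send_rows(newtons=20, motion=[{"gripper":56,"travel":[0,0,-0.6],"rotation":[0,0,0]},{"gripper":59,"travel":[0,0,0],"rotation":[0,0,0]},{"gripper":61,"travel":[0,0,0],"rotation":[0,0,0]},{"gripper":63,"travel":[0,0,0],"rotation":[0,0,0]},{"gripper":66,"travel":[0,0,0],"rotation":[0,0,0]},{"gripper":70,"travel":[0,0,0],"rotation":[0,0,0]},{"gripper":74,"travel":[0,0,0],"rotation":[0,0,0]},{"gripper":78,"travel":[0,0,0],"rotation":[0,0,0]},{"gripper":78,"travel":[0,0,0],"rotation":[0,0,0]},{"gripper":78,"travel":[0,0,0],"rotation":[0,0,0]}])

```text
t: 21.95
tcp_pos: [0.573, 0.0259, 0.1095]
tool_rot: [0.998, 0.061, -0.0, -0.0]
force: [0.3, -0.2, 0.6]
finger_gap: 0.909
```

Request:
send_rows(motion=[{"gripper":80,"travel":[0,0,-3],"rotation":[0,0,0]},{"gripper":80,"travel":[0,0,-5],"rotation":[0,0,0]},{"gripper":80,"travel":[0,0,-8],"rotation":[0,0,0]},{"gripper":80,"travel":[0,0,-12],"rotation":[0,0,0]},{"gripper":80,"travel":[0,0,-16],"rotation":[0,0,0]},{"gripper":80,"travel":[0,0,-20],"rotation":[0,0,0]},{"gripper":80,"travel":[0,0,-24],"rotation":[0,0,0]},{"gripper":80,"travel":[0,0,-26],"rotation":[0,0,0]},{"gripper":80,"travel":[0,0,-26],"rotation":[0,0,0]},{"gripper":80,"travel":[0,0,-20],"rotation":[0,0,0]},{"gripper":80,"travel":[0,0,-10],"rotation":[0,0,0]}])

```text
t: 22.87
tcp_pos: [0.5744, 0.0258, 0.2836]
tool_rot: [0.998, 0.061, 0.003, 0.001]
force: [0.5, 0.4, 0.2]
finger_gap: 0.936
```

Run:
```python
from h import *
for i in range(3):manip.snapshot("wrist")
s=manip.sense();print(s["t"],s["tcp_pos"],R.from_quat(s["tool_rot"]).as_euler("xyz",degrees=True),s["force"])
st=np.array([.446,.0108,.1232]);Rz=R.from_euler("z",st[2])
c=manip.calibration("wrist");im=manip.snapshot("wrist")[:,:,::-1];sc=manip.snapshot("scene")[:,:,::-1];np.save("w7c.npy",c["cam_to_world"])
cv2.imwrite("pics/w7.png",im)
o=np.zeros((600,800,3),np.uint8);o[:400,:640]=im;o[400:,:267]=crop(sc,290,150,89,66.7.__int__(),3)[:200,:267]
cv2.imwrite("pics/c7.png",o)
print("knob pred",proj(c,Rz.apply([.085,-.109,.03])+[st[0],st[1],0]))
```

```text
23.0167 [0.57303273 0.02590791 0.28019349] [ 1.79974619e+02 -8.62946146e-02  7.02510825e+00] [-1.11031063 -0.55352294 -0.01955932]Traceback (most recent call last):
  File "<stdin>", line 7, in <module>
ValueError: could not broadcast input array from shape (198,267,3) into shape (200,267,3)
```

Run:
```python
from h import *
c=manip.calibration("wrist");im=cv2.imread("pics/w7.png");sc=manip.snapshot("scene")[:,:,::-1]
st=np.array([.446,.0108,.1232]);Rz=R.from_euler("z",st[2])
o=np.zeros((600,800,3),np.uint8);o[:400,:640]=im;o[400:,:300]=crop(sc,290,155,75,50,4)
cv2.imwrite("pics/c7.png",o);np.save("w7c.npy",c["cam_to_world"])
print("knob pred",proj(c,Rz.apply([.085,-.109,.03])+[st[0],st[1],0]))
```

```text
knob pred [400.88632953 189.15454938]
```

View pics/c7.png

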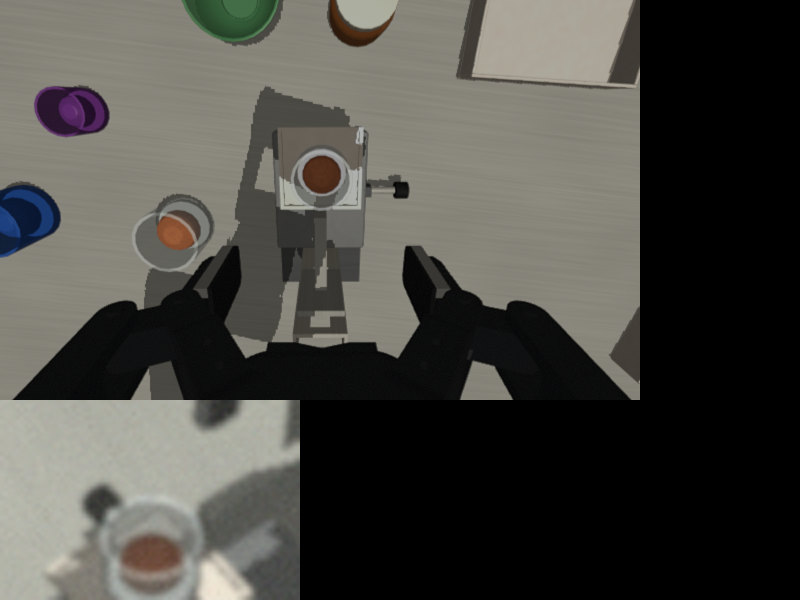

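The dish stands upright in the tray, clear of the rim. The knob is at wrist px (401,190), matching the prediction (400.9,189.2). Next I'll plan the knob approach with a 20° lean away from the stand.

Run:
```python
from h import *
import h
st=np.array([.446,.0108,.1232]);Rz=R.from_euler("z",st[2])
t=np.radians(20);x=[0,np.cos(t),np.sin(t)];z=[0,np.sin(t),-np.cos(t)];y=np.cross(z,x)
r1=Rz*R.from_matrix(np.c_[x,y,z])
W=lambda l:Rz.apply(l)+[st[0],st[1],0]
k=np.array([.085,-.109,.030]);T=k+.019*np.array(z);A=W(T-.2*np.array(z));print(A,W(T),r1.as_quat())
s=manip.sense();r0=R.from_quat(s["tool_rot"]);n=20
sl=Slerp([0,1],R.concatenate([r0,r1]))(np.linspace(0,1,n+1));d=(A-s["tcp_pos"])/n*1000
for i in range(n):print(sl[i].inv().apply(d).round(1).tolist(),(sl[i].inv()*sl[i+1]).as_rotvec(degrees=True).round(2).tolist())
```

```text
[ 0.55135809 -0.14836473  0.20008436] [ 0.54295202 -0.08047917  0.01214584] [ 0.65217455  0.73791237  0.11499597 -0.13011386]
[-2.1, 8.5, 3.9] [0.78, 0.79, -4.45]
[-2.8, 8.4, 3.7] [0.78, 0.79, -4.45]
[-3.5, 8.2, 3.6] [0.78, 0.79, -4.45]
[-4.2, 8.0, 3.4] [0.78, 0.79, -4.45]
[-4.8, 7.7, 3.3] [0.78, 0.79, -4.45]
[-5.4, 7.3, 3.1] [0.78, 0.79, -4.45]
[-6.0, 6.9, 2.9] [0.78, 0.79, -4.45]
[-6.6, 6.4, 2.7] [0.78, 0.79, -4.45]
[-7.1, 5.9, 2.6] [0.78, 0.79, -4.45]
[-7.6, 5.4, 2.4] [0.78, 0.79, -4.45]
[-8.0, 4.8, 2.2] [0.78, 0.79, -4.45]
[-8.4, 4.2, 2.0] [0.78, 0.79, -4.45]
[-8.7, 3.6, 1.9] [0.78, 0.79, -4.45]
[-9.0, 2.9, 1.7] [0.78, 0.79, -4.45]
[-9.2, 2.2, 1.5] [0.78, 0.79, -4.45]
[-9.4, 1.5, 1.4] [0.78, 0.79, -4.45]
[-9.5, 0.8, 1.2] [0.78, 0.79, -4.45]
[-9.5, 0.1, 1.1] [0.78, 0.79, -4.45]
[-9.5, -0.6, 1.0] [0.78, 0.79, -4.45]
[-9.5, -1.4, 0.8] [0.78, 0.79, -4.45]
```

Request:
send_rows(motion=[{"gripper":60,"travel":[-2.1,8.5,3.9],"rotation":[0.78,0.79,-4.45]},{"gripper":60,"travel":[-2.8,8.4,3.7],"rotation":[0.78,0.79,-4.45]},{"gripper":60,"travel":[-3.5,8.2,3.6],"rotation":[0.78,0.79,-4.45]},{"gripper":60,"travel":[-4.2,8.0,3.4],"rotation":[0.78,0.79,-4.45]},{"gripper":60,"travel":[-4.8,7.7,3.3],"rotation":[0.78,0.79,-4.45]},{"gripper":60,"travel":[-5.4,7.3,3.1],"rotation":[0.78,0.79,-4.45]},{"gripper":60,"travel":[-6.0,6.9,2.9],"rotation":[0.78,0.79,-4.45]},{"gripper":60,"travel":[-6.6,6.4,2.7],"rotation":[0.78,0.79,-4.45]},{"gripper":60,"travel":[-7.1,5.9,2.6],"rotation":[0.78,0.79,-4.45]},{"gripper":60,"travel":[-7.6,5.4,2.4],"rotation":[0.78,0.79,-4.45]},{"gripper":60,"travel":[-8.0,4.8,2.2],"rotation":[0.78,0.79,-4.45]},{"gripper":60,"travel":[-8.4,4.2,2.0],"rotation":[0.78,0.79,-4.45]}])

```text
t: 24.17
tcp_pos: [0.5596, -0.0789, 0.2309]
tool_rot: [0.857, 0.503, 0.074, -0.085]
force: [0.5, 0.6, 0.5]
finger_gap: 0.699
```

Request:
send_rows(motion=[{"gripper":60,"travel":[-8.7,3.6,1.9],"rotation":[0.78,0.79,-4.45]},{"gripper":60,"travel":[-9.0,2.9,1.7],"rotation":[0.78,0.79,-4.45]},{"gripper":60,"travel":[-9.2,2.2,1.5],"rotation":[0.78,0.79,-4.45]},{"gripper":60,"travel":[-9.4,1.5,1.4],"rotation":[0.78,0.79,-4.45]},{"gripper":60,"travel":[-9.5,0.8,1.2],"rotation":[0.78,0.79,-4.45]},{"gripper":60,"travel":[-9.5,0.1,1.1],"rotation":[0.78,0.79,-4.45]},{"gripper":60,"travel":[-9.5,-0.6,1.0],"rotation":[0.78,0.79,-4.45]},{"gripper":60,"travel":[-9.5,-1.4,0.8],"rotation":[0.78,0.79,-4.45]},{"gripper":60,"travel":[0,0,0],"rotation":[0,0,0]},{"gripper":60,"travel":[0,0,0],"rotation":[0,0,0]},{"gripper":60,"travel":[0,0,0],"rotation":[0,0,0]}])

```text
t: 25.08
tcp_pos: [0.5519, -0.1477, 0.2009]
tool_rot: [0.653, 0.737, 0.116, -0.13]
force: [-0.2, 0.2, 0.0]
finger_gap: 0.701
```

Run:
```python
from h import *
T=np.array([.54295,-.08048,.01215]);r1=R.from_quat([0.65217455,0.73791237,0.11499597,-0.13011386])
s=manip.sense();r=R.from_quat(s["tool_rot"]);print(s["t"],s["tcp_pos"],s["q"].round(2),"shift",(r1.inv().apply(T-s["tcp_pos"])*1000).round(1),"turn",(r.inv()*r1).as_rotvec(degrees=True).round(2))
# dark knob blob in the wrist image
c=manip.calibration("wrist");im=manip.snapshot("wrist")[:,:,::-1];cv2.imwrite("pics/w8.png",im)
st=np.array([.446,.0108,.1232]);Rz=R.from_euler("z",st[2]);W=lambda l:Rz.apply(l)+[st[0],st[1],0]
p=proj(c,W([.085,-.109,.03]));print(p)
x0,y0=(p-50).astype(int);m=(cv2.cvtColor(im,cv2.COLOR_BGR2GRAY)[y0:y0+100,x0:x0+100]<45).astype(np.uint8)
n,_,S,C=cv2.connectedComponentsWithStats(m)
for i in range(1,n):
  if S[i,4]>60:print(S[i],C[i]+[x0,y0])
```

```text
25.0833 [ 0.55194614 -0.147669    0.2008947 ] [-0.6   0.57  1.5   0.27  1.31 -0.82] shift [ -0.9  -0.7 200.5] turn [ 0.07 -0.09 -0.13]
[321.22020631 171.43587952]
[  0   4  45   8 345] [293.02898551 128.59710145]
[ 59   4  41   8 305] [349.38032787 128.23606557]
[ 42  42  21  17 332] [322.73192771 171.25      ]
```

The knob blob at (322.7,171.3) matches the prediction within 1.5 px. Descending along the tool axis.

Request:
send_rows(motion=[{"gripper":60,"travel":[-0.9,0,10],"rotation":[0,0,0]},{"gripper":60,"travel":[0,0,18],"rotation":[0,0,0]},{"gripper":60,"travel":[0,0,22],"rotation":[0,0,0]},{"gripper":60,"travel":[0,0,22],"rotation":[0,0,0]},{"gripper":60,"travel":[0,0,22],"rotation":[0,0,0]},{"gripper":60,"travel":[0,0,22],"rotation":[0,0,0]},{"gripper":60,"travel":[0,0,22],"rotation":[0,0,0]},{"gripper":60,"travel":[0,0,20],"rotation":[0,0,0]},{"gripper":60,"travel":[0,0,18],"rotation":[0,0,0]},{"gripper":60,"travel":[0,0,14],"rotation":[0,0,0]},{"gripper":60,"travel":[0,0,9],"rotation":[0,0,0]},{"gripper":60,"travel":[0,0,0],"rotation":[0,0,0]}])

```text
t: 26.13
tcp_pos: [0.5431, -0.0798, 0.0127]
tool_rot: [0.652, 0.738, 0.115, -0.131]
force: [0.1, -0.4, 0.1]
finger_gap: 0.7
```

Request:
send_rows(newtons=50, motion=[{"gripper":45,"travel":[0,0,0],"rotation":[0,0,0]},{"gripper":35,"travel":[0,0,0],"rotation":[0,0,0]},{"gripper":28,"travel":[0,0,0],"rotation":[0,0,0]},{"gripper":22,"travel":[0,0,0],"rotation":[0,0,0]},{"gripper":15,"travel":[0,0,0],"rotation":[0,0,0]},{"gripper":15,"travel":[0,0,0],"rotation":[0,0,0]},{"gripper":15,"travel":[0,0,0],"rotation":[0,0,0]},{"gripper":15,"travel":[0,0,0],"rotation":[0,0,0]}])

```text
t: 26.8
tcp_pos: [0.5454, -0.0823, 0.0153]
tool_rot: [0.653, 0.738, 0.116, -0.128]
force: [-0.4, -2.3, 6.3]
finger_gap: 0.262
```

Run:
```python
from h import *
st=np.array([.446,.0108,.1232]);Rz=R.from_euler("z",st[2])
s=manip.sense();print(s["t"],s["finger_gap"]*85.4,"force stand",Rz.inv().apply(s["force"]).round(1),"tcp stand",Rz.inv().apply(s["tcp_pos"]-[st[0],st[1],0]).round(4))
r=R.from_quat(s["tool_rot"]);print("1mm along stand -y in tool",r.inv().apply(Rz.apply([0,-1,0])).round(3))
```

```text
26.8 22.377396106202387 force stand [-0.7 -2.3  6.3] tcp stand [ 0.0872 -0.1047  0.0153]
1mm along stand -y in tool [-0.94   0.001 -0.341]
```

Request:
send_rows(motion=[{"gripper":15,"travel":[-1.9,0,-0.7],"rotation":[0,0,0]},{"gripper":15,"travel":[-1.9,0,-0.7],"rotation":[0,0,0]},{"gripper":15,"travel":[-1.9,0,-0.7],"rotation":[0,0,0]},{"gripper":15,"travel":[-1.9,0,-0.7],"rotation":[0,0,0]},{"gripper":15,"travel":[-1.9,0,-0.7],"rotation":[0,0,0]},{"gripper":15,"travel":[-1.9,0,-0.7],"rotation":[0,0,0]},{"gripper":15,"travel":[-1.9,0,-0.7],"rotation":[0,0,0]},{"gripper":15,"travel":[0,0,0],"rotation":[0,0,0]}])

```text
t: 27.47
tcp_pos: [0.547, -0.095, 0.0153]
tool_rot: [0.652, 0.738, 0.117, -0.129]
force: [0.1, -0.7, 6.8]
finger_gap: 0.261
```

```bash
cat > k.py <<'E'
from h import *
st=np.array([.446,.0108,.1232]);Rz=R.from_euler("z",st[2])
s=manip.sense();print(s["t"],s["finger_gap"]*85.4,"force stand",Rz.inv().apply(s["force"]).round(1),"tcp stand",Rz.inv().apply(s["tcp_pos"]-[st[0],st[1],0]).round(4))
E
python3 k.py
```

```text
27.4667 22.277117085341146 force stand [ 0.  -0.7  6.8] tcp stand [ 0.0873 -0.1175  0.0153]
```

Request:
send_rows(motion=[{"gripper":15,"travel":[-1.6,0,-0.6],"rotation":[0,0,0]},{"gripper":15,"travel":[-1.6,0,-0.6],"rotation":[0,0,0]},{"gripper":15,"travel":[-1.5,0,-0.5],"rotation":[0,0,0]},{"gripper":15,"travel":[0,0,0],"rotation":[0,0,0]},{"gripper":15,"travel":[0,0,0],"rotation":[0,0,0]}])

```text
t: 27.88
tcp_pos: [0.5477, -0.1004, 0.0153]
tool_rot: [0.653, 0.737, 0.117, -0.129]
force: [0.6, 1.7, 6.6]
finger_gap: 0.259
```

```bash
python3 k.py
```

```text
27.8833 22.09891184901893 force stand [0.8 1.6 6.6] tcp stand [ 0.0872 -0.1228  0.0153]
```

Moved 18.1 mm, and the small restoring force fits the middle click. Release and back away.

Request:
send_rows(newtons=20, motion=[{"gripper":28,"travel":[0,0,0],"rotation":[0,0,0]},{"gripper":36,"travel":[0,0,0],"rotation":[0,0,0]},{"gripper":50,"travel":[0,0,0],"rotation":[0,0,0]},{"gripper":60,"travel":[0,0,0],"rotation":[0,0,0]},{"gripper":60,"travel":[0,0,0],"rotation":[0,0,0]},{"gripper":60,"travel":[0,0,-8],"rotation":[0,0,0]},{"gripper":60,"travel":[0,0,-16],"rotation":[0,0,0]},{"gripper":60,"travel":[0,0,-24],"rotation":[0,0,0]},{"gripper":60,"travel":[0,0,-28],"rotation":[0,0,0]},{"gripper":60,"travel":[0,0,-28],"rotation":[0,0,0]},{"gripper":60,"travel":[0,0,-28],"rotation":[0,0,0]},{"gripper":60,"travel":[0,0,-28],"rotation":[0,0,0]}])

```text
t: 28.88
tcp_pos: [0.5531, -0.1556, 0.1665]
tool_rot: [0.652, 0.738, 0.116, -0.129]
force: [-0.4, 0.2, -0.8]
finger_gap: 0.702
```

Request:
send_rows(motion=[{"gripper":60,"travel":[-10,0,-20],"rotation":[0,0,0]},{"gripper":60,"travel":[-20,0,-10],"rotation":[0,0,0]},{"gripper":60,"travel":[-25,0,-6],"rotation":[0,0,0]},{"gripper":60,"travel":[-25,0,-6],"rotation":[0,0,0]},{"gripper":60,"travel":[-25,0,-6],"rotation":[0,0,0]},{"gripper":60,"travel":[-25,0,-6],"rotation":[0,0,0]},{"gripper":60,"travel":[-20,0,0],"rotation":[0,0,0]},{"gripper":60,"travel":[-10,0,0],"rotation":[0,0,0]},{"gripper":60,"travel":[0,0,0],"rotation":[0,0,0]},{"gripper":60,"travel":[0,0,0],"rotation":[0,0,0]},{"gripper":60,"travel":[0,0,0],"rotation":[0,0,0]}])

```text
t: 29.8
tcp_pos: [0.5736, -0.3211, 0.161]
tool_rot: [0.652, 0.738, 0.116, -0.13]
force: [0.4, -0.5, -0.4]
finger_gap: 0.702
```

Run:
```python
from h import *
s=manip.sense();print(s["t"],s["tcp_pos"],s["force"])
t=manip.snapshot("top")[:,:,::-1];sc=manip.snapshot("scene")[:,:,::-1];im=manip.snapshot("wrist")[:,:,::-1]
for n,i in(("t9",t),("s9",sc),("w9",im)):cv2.imwrite(f"pics/{n}.png",i)
o=np.zeros((600,800,3),np.uint8)
o[:300,:400]=crop(t,290,190,100,75,4);o[:300,400:]=crop(sc,290,140,100,75,4)
o[300:500,:320]=cv2.resize(im,(320,200));o[300:550,400:]=cv2.resize(t,(400,250))
cv2.imwrite("pics/c9.png",o)
# knob blob in top
for nm in("top0","t9"):
  g=cv2.cvtColor(cv2.imread(f"pics/{nm}.png"),cv2.COLOR_BGR2GRAY)[215:240,350:390]
  n,_,S,C=cv2.connectedComponentsWithStats((g<30).astype(np.uint8))
  for i in range(1,n):
    if S[i,4]>10:print(nm,S[i],C[i]+[350,215],ray(manip.calibration("top"),*(C[i]+[350,215]),.036)[:2])
a=cv2.imread("pics/top0.png");d=cv2.absdiff(a,t).max(2)
for nm,x,y in(("bowl",289,158),("jar",337,155),("pan",415,153)):print(nm,d[y-18:y+19,x-18:x+19].max())
```

```text
29.8 [ 0.57364994 -0.32111412  0.16096894] [ 0.37464656 -0.46886284 -0.385587  ]
top0 [15  7  7  8 44] [368.31818182 225.20454545] [ 0.54344783 -0.08433358]
t9 [21  6  7  8 40] [374.475 224.05 ] [ 0.54645555 -0.10239533]
bowl 25
jar 33
pan 33
```

View pics/c9.png

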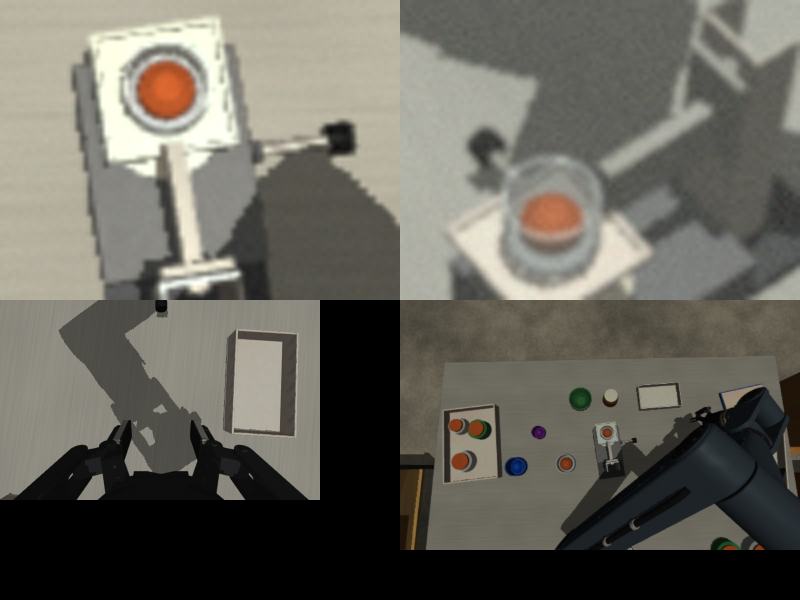

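The final picture shows the dish upright and centred in the tray and the bracket square in the upright. The knob is out by 18.3 mm at top px (374,224), and the bystanders are unmoved. Handing in.

```bash
python3 -c "
from station import manip
print(manip.sign_off())"
```

```text
the job is handed in; nothing more can be done
None
```

The viewing stand is set up and handed in after about 30 s of the 72 s allowed; sign-off gives no verdict.

- **Bracket:** both hooks went into the upper two slots. I pressed the bracket down about 17 mm to a firm stop, with its underside at about 0.099–0.100 m against the 0.100 m seat. I judged this from travel and force; no picture shows the hooks inside the slots.
- **Dish:** I placed the smaller terracotta dish upright in the tray. The last pictures show it level, near the tray's centre and clear of the rim. The top and wrist cameras had disagreed on its position by about 5 mm, which was within the jaw's room.
- **Lamp rod:** I pulled the rod to the middle click and released it. The top camera shows the knob moved 18.3 mm, against 18 mm wanted.
- **Bystanders:** the bowl, jar and pan show no visible movement between the first and last top pictures. The gripper is clear of everything.

The only oddity was about 6 N of upward push at the wrist when the fingers closed near the bench, well under the limits.

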